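# Blank off the rinse tank with its cam-lock cap

## Robot

A 6-joint arm with a two-finger parallel gripper is mounted at the origin on a cart in front of the work surface, level with it; the furniture and walls round the work are solid. World frame = base frame: x ahead of the robot, y to its left, z up, the work surface at z = 0. Lengths are in mm, angles in rad, forces in N, time in s.
With the tool pointing down it reaches from about 350 to 775 mm from the base axis. Payload 7.3 kg.
Tool frame: the origin (TCP) lies midway between the tips of the shut fingers; the grasp point (between the pads) lies 19 mm behind it; x points along the fingers, z is the direction in which the jaws open and shut, and the axes are right-handed (so a half turn about x gives the same grasp; the last joint's range is limited). The gripper opens to 92 mm and grips with 3 to 60 N. Pads are 19 mm wide; open, the fingers measure 130 mm over their backs; the gripper's body (75 mm by 190 mm) begins 47 mm behind the grasp point.
Start: joints at [-1.316, 0.342, 1.524, -0, 1.275, -0.146], TCP at [204.855, -483.404, 226.741] pointing down, gripper open.
Joint ranges: [-2.53, 2.53], [-0.77, 2.02], [0.04, 2.7], [-1, 4.14], [0.28, 2.66], [-3.11, 3.11]. Speed limits (rad/s): [2.57, 2.57, 3.14, 3.14, 3.14, 3.14].

## Interface

Orientations are given as [roll, pitch, yaw] about the fixed x, y, z axes, in that order (R = Rz(yaw) Ry(pitch) Rx(roll)).
In Python, from plant import monitor, optics, close_job gives the robot as it stands.
- The arm moves only by the tool send_rows, never from a script. Its argument "commands" is a list that holds one entry, the list of rows, each a list of 5 numbers: the shift along the tool's x, y, z in m, then the turn about the tool's x in degrees, then the finger opening in m, from 0 to 0.0918. A call has 1 to 10 rows; each row shifts and turns the pose as measured when the row begins, along the tool's axes as they then stand; what a row does not reach is not made up. A row lasts 1/12 s, in which the tool goes at most 41.7 mm and 7.16 degrees, less where a joint would pass 70% of its speed; a pose out of reach is approached as far as the arm can. A call with a gripper value outside its range is refused whole. The fingers move at their own pace and stop on an object; the grip force is fixed at half the most. Time passes only in rows, so rows that do not move let the fingers close. It gives the time, the measured TCP pose, the force and the opening at its end, in the units of the state.
- monitor.get_obs(): the state, without advancing time (a new reading comes with each control period).
- optics.capture(name): name is "scene" or "top" or "wrist"; returns a dict with "color" (480x640x3 uint8, blue, green, red), "camera_matrix" (3x3 intrinsics, pixels), "k1" (the pictures are not rectified: a ray, as slopes to the right and down, at radius r is drawn at 1 + k1 r^2 times it, then the intrinsics apply), "camera_from_world" (4x4, takes a point from world to camera coordinates); the wrist camera has in their place "T_tool_cam" (4x4, takes a point from camera to tool coordinates, whose origin is the TCP and whose axes are the tool frame's). Camera axes: x right, y down, z forward; pixel columns grow to the right and rows downward; lengths in mm; the calibration is good to about 2 mm. A picture is of the moment at which its call begins: read the wrist's pose just before it. There is no depth.
- close_job(): hands the job in, once; it reports no verdict.
The state is a dict: "time": time; "joint_positions": joint angles; "dq": joint speeds; "tau": joint torques, N m; "tool_pos": TCP position; "tcp_rot": TCP orientation; "contact_force": force on the tool from outside, world axes, zero at the start; "moment": the same for the moment, N m; "grip_width": finger opening in mm.
Only numpy, scipy, OpenCV 4.12 (cv2) and the standard library are available. Lean on these libraries where they do the work, as an engineer would, in place of code of your own. Each camera call takes 0.05 s, during which the arm holds its last target.

## Task

The analyser's rinse tank has to be closed before it is carried away: pick up the cam-lock blanking coupling that lies on the worktop, push it fully home on the grooved adaptor that sticks out of the tank's front, then swing its two cam arms back one after the other until both lie flat along the coupling's sides. Leave it locked on the tank, and leave the specimen cup and the two small capped vials standing where they are.

Things in the scene. Friction and masses are not known exactly. Their poses are not given: they have to be found in the camera images.
- adaptor_nose (a point): Centre of the nose of the grooved adaptor, a 32 mm round aluminium stub on the front of a fixed steel tank (130 mm wide; lid 122, lid handle 138 mm high); 90 mm above the worktop. x runs level along the adaptor into the tank, z up. Nose tapered over 4 mm; groove 10 to 25 mm, flange 39 mm, tank wall 74 mm behind it.
- cap_grip (a point): Centre of the grip of the loose aluminium cam-lock coupling (0.3 kg, 92 mm long), lying with its axis level, 24 mm above the worktop. x: along it towards its mouth, y: its left, z up. Grip: octagon 28 mm across flats (facing +y, -y, up, down), 46 mm long; this point is 68 mm behind the mouth. Sleeve in front of it: 48 mm thick, 44 mm long.
- cap_seat (a point): Bottom of the coupling's bore, on its axis, 32 mm before cap_grip (+x), same axes. The bore is 33.6 mm wide and 36 mm deep; its mouth is 36 mm farther along +x. When the coupling is home this point meets adaptor_nose and both x axes point the same way.
- left_arm_pivot (a point): Pivot of the left arm, 21 mm left of the coupling's axis, at axis height; axes as cap_grip. The arm reaches 65 mm from it. The arm's outer face, to be pushed, is about parallel to its line from the pivot and 10 to 13 mm off it: on the side away from the coupling when closed, on the tank side when it stands square out.
- right_arm_pivot (a point): Pivot of the right arm, 21 mm right of the coupling's axis, at axis height; axes as cap_grip. The arm reaches 65 mm from it. The arm's outer face, to be pushed, is about parallel to its line from the pivot and 10 to 13 mm off it: on the side away from the coupling when closed, on the tank side when it stands square out.
- left_arm (a joint): Left cam arm: flat steel bar 11 mm high, thin ring hanging at its end. 0 = closed, flat along the coupling's left side, end pointing away from the mouth; 1.57 = square out to the left; stop at 1.9. Turns level about its pivot (friction 0.03 N m), stays where left. Starts open, 1.35 to 1.75. Below about 1.1 its cam stands into the bore: the coupling cannot go on or come off.
- right_arm (a joint): Right cam arm: flat steel bar 11 mm high, thin ring hanging at its end. 0 = closed, flat along the coupling's right side, end pointing away from the mouth; 1.57 = square out to the right; stop at 1.9. Turns level about its pivot (friction 0.03 N m), stays where left. Starts open, 1.35 to 1.75. Below about 1.1 its cam stands into the bore: the coupling cannot go on or come off.
- specimen_cup: Bystander: loose red-lidded specimen cup, 58 mm wide, 59 mm high, near the worktop's front edge; origin at the centre of its underside.
- green_capped_vial: Bystander: loose small vial with a green cap, 25 mm wide, 49 mm high, standing to the right of the tank's front; origin at the centre of its underside.
- blue_capped_vial: Bystander: loose small vial with a blue cap, 25 mm wide, 49 mm high, beside the green-capped one; origin at the centre of its underside.
There are look-alikes about, which are no part of the job. What is shaped like the part that bears cap_grip but brown is not meant.

How it is judged:
By the outcome, as a careful person would: the job done as asked, in the order asked, and still so for the second after the job is handed in, with the robot touching nothing.
It also fails if it takes over 69 s, if anything falls off the work surface, if the arm or the gripper's body presses on something with over 40 N, if the wrist force passes 120 N, or if a joint passes its speed limit or range.

## Working session

There is one attempt and no reset: what is moved stays moved. The work goes in short steps, Python scripts to look and compute and a tool call to move; the robot and the scene stay as the last step left them, time stands still between calls to the robot, and variables do not carry over. Pictures are saved under pics/ and viewed, and the job is handed in when it is done.

Besides the shell and the picture viewer there is one more tool, called as name([rows], argument=value, ...), one row to a line, values as JSON. send_rows: Moves the arm, as the interface text tells. Its arguments: {"type":"object","properties":{"commands":{"type":"array","items":{"type":"array","items":{"type":"array","items":{"type":"number"}}}}},"required":["commands"]}

```bash
ls; mkdir -p pics; python3 - <<'E'
from plant import monitor, optics
import cv2,numpy as np
o=monitor.get_obs();print(o)
for n in ["scene","top","wrist"]:
    c=optics.capture(n);cv2.imwrite(f"pics/{n}0.png",c["color"]);
    np.savez(f"{n}0.npz",**c)
    print(n,{k:np.round(v,4).tolist() for k,v in c.items() if k!="color"})
E
```

```text
pics
{'time': 0.0, 'joint_positions': array([-1.31597604e+00,  3.42722588e-01,  1.52504756e+00,  1.45636680e-06,
        1.27537540e+00, -1.45999147e-01]), 'dq': array([ 0.00109499,  0.00117504, -0.00192009,  0.00077594, -0.00034567,
       -0.00158792]), 'tau': array([ 2.44414550e-03, -4.31234765e+01, -2.44215578e+01,  7.20574474e-02,
        5.58462983e-02, -1.17545346e-04]), 'tool_pos': array([ 204.75651374, -482.9748689 ,  226.0343667 ]), 'tcp_rot': array([2.99469672, 1.56924343, 1.8247194 ]), 'contact_force': array([0.00801687, 0.2194861 , 0.24980473]), 'moment': array([0.03065112, 0.03212869, 0.01911366]), 'grip_width': 92.11567676407367}
scene {'camera_matrix': [[535.4708, 0.0, 325.1913], [0.0, 535.4708, 238.3268], [0.0, 0.0, 1.0]], 'k1': 0.0122, 'camera_from_world': [[-0.6764, -0.7365, 0.0005, 305.6061], [-0.3371, 0.3091, -0.8893, 267.5042], [0.6548, -0.6017, -0.4574, 587.0832], [0.0, 0.0, 0.0, 1.0]]}
top {'camera_matrix': [[593.1439, 0.0, 324.0673], [0.0, 593.1439, 232.4135], [0.0, 0.0, 1.0]], 'k1': -0.0969, 'camera_from_world': [[0.0091, -0.9999, -0.0091, -70.7529], [-0.9953, -0.0082, -0.0969, 488.0844], [0.0968, 0.0099, -0.9953, 1165.144], [0.0, 0.0, 0.0, 1.0]]}
wrist {'camera_matrix': [[356.6241, 0.0, 316.6036], [0.0, 356.6241, 245.0198], [0.0, 0.0, 1.0]], 'k1': -0.0521, 'T_tool_cam': [[0.0007, -0.3044, 0.9526, -157.8558], [-0.0003, -0.9526, -0.3044, 82.6973], [1.0, -0.0001, -0.0008, -0.1445], [0.0, 0.0, 0.0, 1.0]]}
```

View pics/scene0.png

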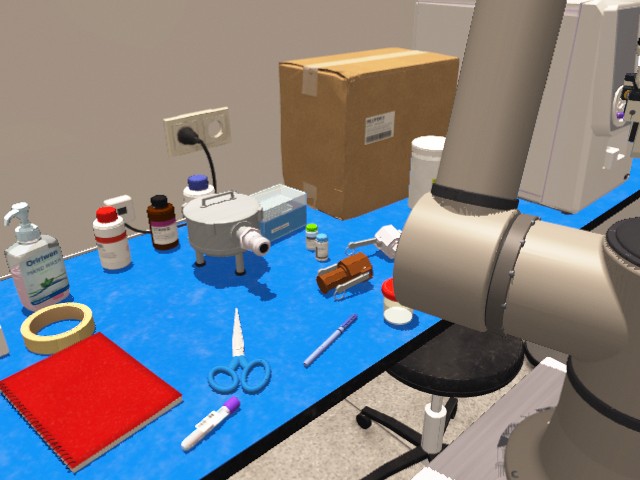

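View pics/top0.png

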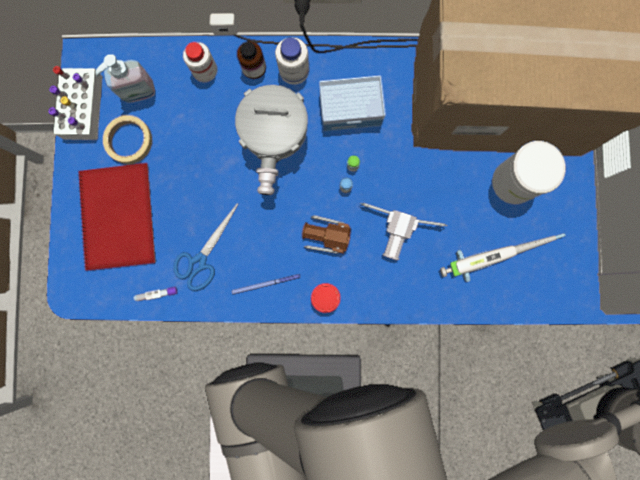

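View pics/wrist0.png

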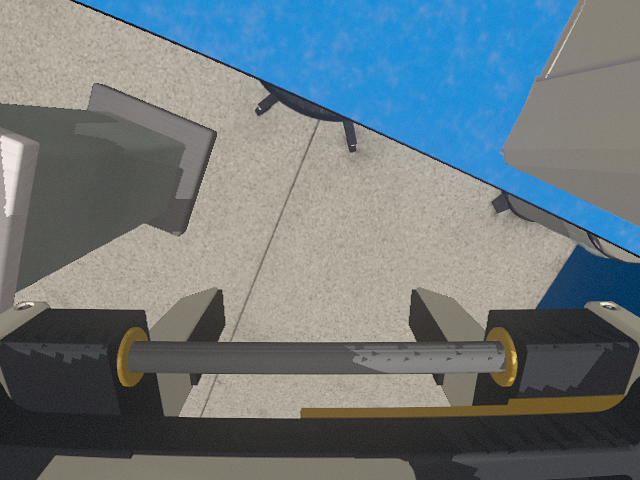

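```bash
cat > h.py <<'E'
import numpy as np, cv2
from scipy.spatial.transform import Rotation as Rn
def undist(c,uv):
    K=c["camera_matrix"];k1=float(c["k1"])
    p=cv2.undistortPoints(np.array(uv,float).reshape(-1,1,2),np.array(K),np.array([k1,0,0,0,0.]))
    return np.c_[p.reshape(-1,2),np.ones(len(p))]
def campose(c,obs=None):
    if "camera_from_world" in c:
        T=np.linalg.inv(np.array(c["camera_from_world"]));return T
    W=np.eye(4);W[:3,:3]=Rn.from_euler('xyz',obs["tcp_rot"]).as_matrix();W[:3,3]=obs["tool_pos"]
    return W@np.array(c["T_tool_cam"])
def onplane(c,uv,z,obs=None):
    T=campose(c,obs);d=undist(c,uv)@T[:3,:3].T;o=T[:3,3]
    s=(z-o[2])/d[:,2];return o+s[:,None]*d
def rays(c,uv,obs=None):
    T=campose(c,obs);return T[:3,3],undist(c,uv)@T[:3,:3].T
def tri(o1,d1,o2,d2):
    A=np.c_[d1,-d2];s=np.linalg.lstsq(A,o2-o1,rcond=None)[0]
    p,q=o1+s[0]*d1,o2+s[1]*d2;return (p+q)/2,np.linalg.norm(p-q)
def proj(c,P,obs=None):
    T=np.linalg.inv(campose(c,obs));P=np.atleast_2d(P)@T[:3,:3].T+T[:3,3]
    x=P[:,:2]/P[:,2:];x=x*(1+float(c["k1"])*(x**2).sum(1,keepdims=True))
    K=c["camera_matrix"];return x*[K[0][0],K[1][1]]+[K[0][2],K[1][2]]
def R(obs): return Rn.from_euler('xyz',obs["tcp_rot"]).as_matrix()
def snap(n,name):
    from plant import monitor,optics
    o=monitor.get_obs();c=optics.capture(n);cv2.imwrite(f"pics/{name}.png",c["color"]);np.savez(f"{name}.npz",**c,**{"o_"+k:v for k,v in o.items()})
    return c,o
def load(name):
    d=dict(np.load(f"{name}.npz"));return d,{k[2:]:v for k,v in d.items() if k.startswith("o_")}
E
python3 - <<'E'
from h import *
from plant import monitor
o=monitor.get_obs();print(R(o).round(3),o["time"])
t,_=load("top0")
im=t["color"]
cv2.imwrite("pics/t1.png",cv2.resize(im[140:280,220:460],None,fx=3.3,fy=3.3,interpolation=cv2.INTER_CUBIC))
s,_=load("scene0");cv2.imwrite("pics/s1.png",cv2.resize(s["color"][170:340,170:420],None,fx=3.2,fy=3.2,interpolation=cv2.INTER_CUBIC))
E
```

```text
[[-0.     0.921  0.39 ]
 [ 0.001  0.39  -0.921]
 [-1.     0.    -0.001]] 0.15
```

View pics/t1.png

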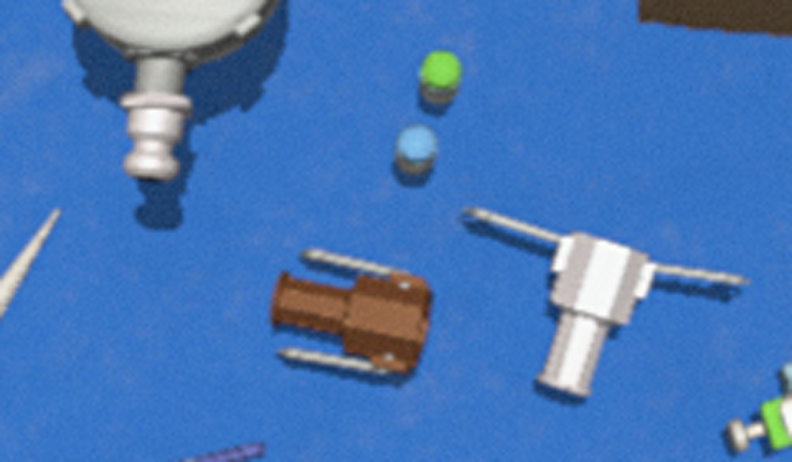

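View pics/s1.png

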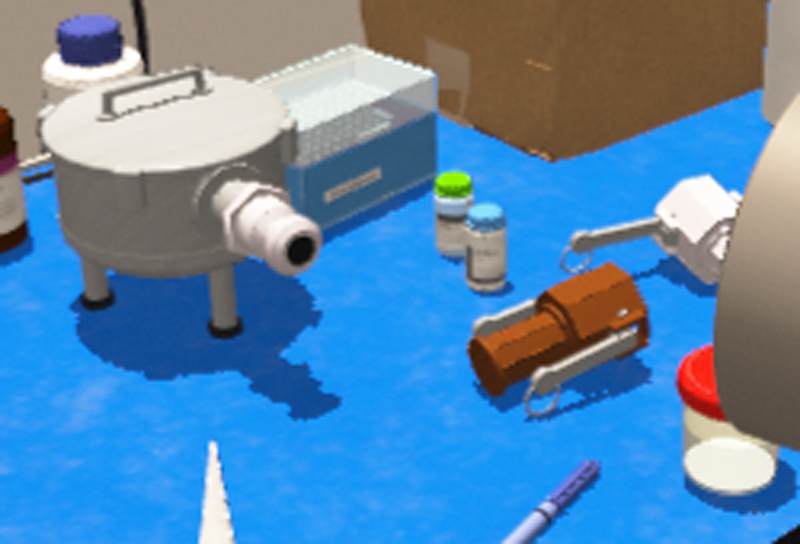

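```bash
python3 - <<'E'
from h import *
t,_=load("top0")
f=lambda u,v:[220+(u+.5)/3.3-.5,140+(v+.5)/3.3-.5]
P=lambda n,u,v,z:print(n,onplane(t,[f(u,v)],z)[0].round(1))
P("griprear",566,386,38);P("griprearL",540,378,24);P("griprearR",590,394,24)
P("sleeve rear",592,318,48);P("mouth top",607,238,48)
P("mouthL",571,234,34);P("mouthR",648,256,34)
P("armLend",466,214,24);P("armRend",744,281,24)
P("nose L",124,165,90);P("nose R",180,165,90);P("nose tip",152,180,90)
P("flange L",122,100,90);P("flange R",190,102,90)
P("neckL",136,70,90);P("neckR",186,70,90);
P("green",441,70,49);P("blue",417,143,49)
print(onplane(t,[(325,298)],59), onplane(t,[(271,121)],122))
E
```

```text
griprear [ 440.4 -199.4   38. ]
griprearL [ 445.9 -185.1   24. ]
griprearR [ 436.5 -215.4   24. ]
sleeve rear [ 480.4 -213.9   48. ]
mouth top [ 528.4 -223.    48. ]
mouthL [ 532.5 -203.    34. ]
mouthR [ 519.6 -249.6   34. ]
armLend [ 545.7 -140.    24. ]
armRend [ 506.  -309.6   24. ]
nose L [563.2  61.2  90. ]
nose R [563.4  28.7  90. ]
nose tip [554.5  44.8  90. ]
flange L [601.4  63.2  90. ]
flange R [600.5  23.6  90. ]
neckL [619.2  55.5  90. ]
neckR [619.4  26.3  90. ]
green [ 629.4 -123.5   49. ]
blue [ 584.7 -109.3   49. ]
[[358.38558105 -69.81650586  59.        ]] [[688.77180067  34.2328292  122.        ]]
```

send_rows([
  [[0, 0.035, -0.015, 0, 0.09], [0, 0.035, -0.015, 0, 0.09], [0, 0.035, -0.015, 0, 0.09], [0, 0.035, -0.015, 0, 0.09], [0, 0.035, -0.015, 0, 0.09], [0, 0.035, -0.015, 0, 0.09], [0, 0.035, -0.015, 0, 0.09], [0, 0.035, -0.015, 0, 0.09], [0, 0.035, -0.015, 0, 0.09], [0, 0.035, -0.015, 0, 0.09]],
])

```text
time: 0.98
tool_pos: [474.2, -202.6, 223.1]
tcp_rot: [-2.458, 1.566, 2.641]
contact_force: [0.7, -0.6, -1.2]
grip_width: 89.9
```

send_rows([
  [[0, 0, 0, 7, 0.09], [0, 0, 0, 7, 0.09], [0, 0, 0, 7, 0.09], [0, 0, 0, 7, 0.09], [0, 0, 0, 7, 0.09], [0, 0, 0, 3, 0.09], [0, 0, 0, 0, 0.09]],
])

```text
time: 1.57
tool_pos: [479.3, -192.5, 220.5]
tcp_rot: [-2.071, 1.561, 2.349]
contact_force: [0.1, 0.3, -0.2]
grip_width: 89.7
```

```bash
python3 - <<'E'
from h import *
c,o=snap("wrist","w1");print(R(o).round(3),o["time"],o["tool_pos"],o["joint_positions"])
E
```

```text
[[-0.007  0.958 -0.288]
 [ 0.007 -0.288 -0.958]
 [-1.    -0.008 -0.005]] 1.5667 [ 479.29634907 -192.52781881  220.54015701] [-0.53196637  0.33679593  1.549682    0.00260603  1.26444681  1.33002647]
```

View pics/w1.png

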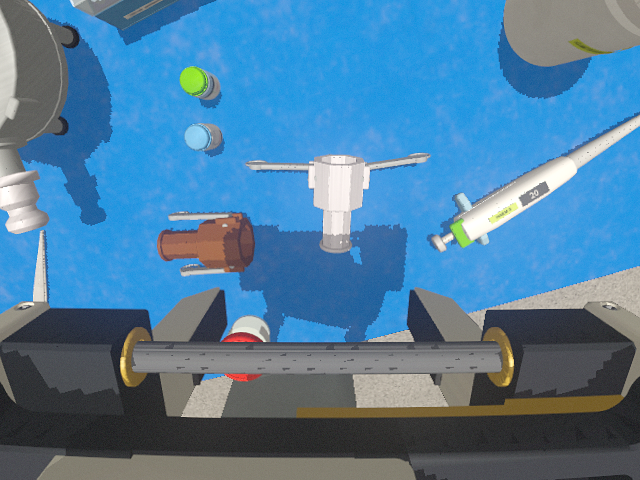

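```bash
python3 - <<'E'
from h import *
c,o=load("w1");im=c["color"]
cv2.imwrite("pics/w1c.png",cv2.resize(im[140:260,235:435],None,fx=4,fy=4,interpolation=cv2.INTER_CUBIC))
E
```

```text
(no output)
```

View pics/w1c.png

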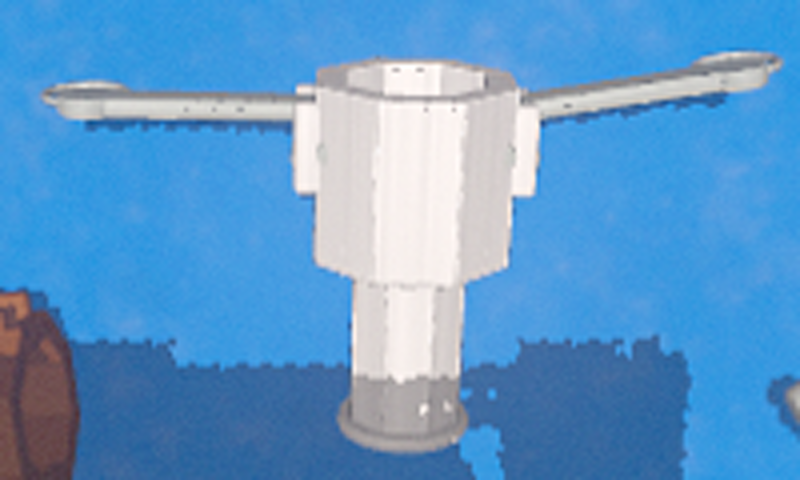

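```bash
python3 - <<'E'
from h import *
c,o=load("w1")
f=lambda u,v:[235+(u+.5)/4-.5,140+(v+.5)/4-.5]
P=lambda u,v,z:onplane(c,[f(u,v)],z,o)[0]
def pr(n,a,b,e,d):
    m1=(a+b)/2;m2=(e+d)/2;v=m1-m2;print(n,m1.round(1),m2.round(1),"w",np.linalg.norm(a-b).round(1),np.linalg.norm(e-d).round(1),"len",np.linalg.norm(v).round(1),"yaw",np.degrees(np.arctan2(v[1],v[0])).round(2))
pr("top",P(383,98,48),P(465,98,48),P(375,282,48),P(462,282,48))
pr("sleeve",P(317,92,34),P(517,92,34),P(314,262,34),P(511,262,34))
pr("grip",P(353,285,29.8),P(465,285,29.8),P(352,395,29.8),P(463,395,29.8))
print(P(45,97,24),P(780,65,24))
E
```

```text
top [ 523.8 -227.6   48. ] [ 483.1 -214.9   48. ] w 18.6 20.5 len 42.7 yaw -17.35
sleeve [ 524.1 -226.9   34. ] [ 485.1 -214.8   34. ] w 47.3 48.2 len 40.9 yaw -17.24
grip [ 478.8 -212.3   29.8] [ 451.3 -204.2   29.8] w 27.9 28.3 len 28.7 yaw -16.51
[ 548.1819218  -139.96037562   24.        ] [ 504.28662101 -313.50891681   24.        ]
```

send_rows([
  [[0.02, -0.004, 0.01, 0, 0.09], [0.03, -0.004, 0.011, 0, 0.09], [0.035, 0, 0, 0, 0.09], [0.035, 0, 0, 0, 0.09], [0.03, 0, 0, 0, 0.09], [0.0, 0, 0, 0, 0.09]],
])

```text
time: 2.12
tool_pos: [466.6, -211.9, 68.1]
tcp_rot: [2.784, 1.568, 0.938]
contact_force: [-1.5, 0.6, -0.6]
grip_width: 90.2
```

```bash
python3 - <<'E'
from h import *
c,o=snap("wrist","w2");print(R(o).round(4),o["time"],o["tool_pos"])
E
```

```text
[[ 1.400e-03  9.625e-01 -2.713e-01]
 [ 1.900e-03 -2.713e-01 -9.625e-01]
 [-1.000e+00  8.000e-04 -2.200e-03]] 2.1167 [ 466.60341458 -211.90818432   68.12497176]
```

View pics/w2.png

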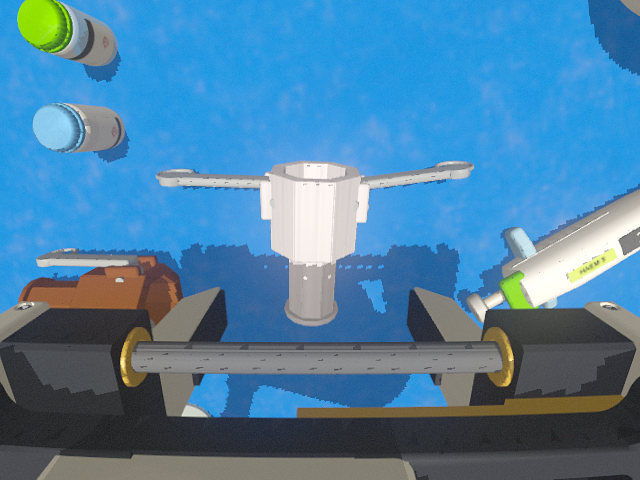

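```bash
python3 - <<'E'
from h import *
c,o=load("w2");im=c["color"]
cv2.imwrite("pics/w2c.png",cv2.resize(im[150:340,230:400],None,fx=3,fy=3,interpolation=cv2.INTER_CUBIC))
t,_=load("top0")
f=lambda u,v:[220+(u+.5)/3.3-.5,140+(v+.5)/3.3-.5]
for u,v in [(430,290),(425,340),(405,368)]: print(onplane(t,[f(u,v)],30)[0].round(1))
E
```

```text
[ 498.2 -118.1   30. ]
[ 467.9 -115.2   30. ]
[ 450.9 -103.3   30. ]
```

View pics/w2c.png

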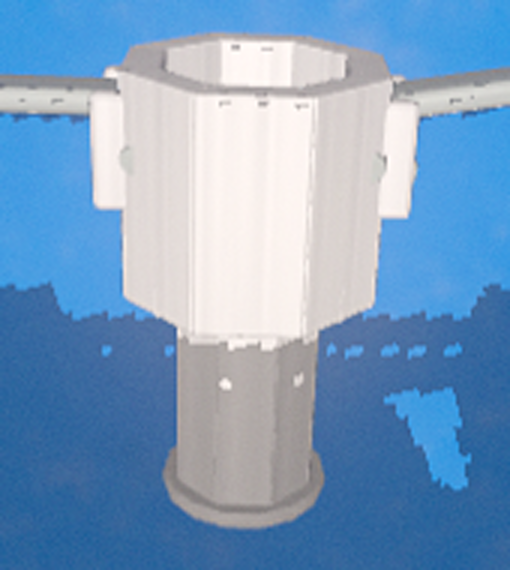

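```bash
python3 - <<'E'
from h import *
c,o=load("w2")
f=lambda u,v:[230+(u+.5)/3-.5,150+(v+.5)/3-.5]
P=lambda u,v,z:onplane(c,[f(u,v)],z,o)[0]
def pr(n,a,b,e,d):
    m1=(a+b)/2;m2=(e+d)/2;v=m1-m2;print(n,m1.round(1),m2.round(1),"w",np.linalg.norm(a-b).round(1),np.linalg.norm(e-d).round(1),"len",np.linalg.norm(v).round(1),"yaw",np.degrees(np.arctan2(v[1],v[0])).round(2))
pr("top",P(195,92,48),P(313,92,48),P(190,335,48),P(305,335,48))
pr("sleeve",P(126,70,34),P(390,70,34),P(123,298,34),P(375,298,34))
pr("grip",P(178,345,29.8),P(318,345,29.8),P(178,450,29.8),P(313,450,29.8))
E
```

```text
top [ 524.1 -226.7   48. ] [ 483.3 -213.8   48. ] w 19.5 20.4 len 42.8 yaw -17.41
sleeve [ 526.  -227.8   34. ] [ 485.4 -214.6   34. ] w 46.9 47.7 len 42.7 yaw -18.09
grip [ 474.8 -211.3   29.8] [ 453.1 -204.5   29.8] w 27.4 27.4 len 22.8 yaw -17.25
```

send_rows([
  [[0.0, -0.0035, -0.003, 1.8, 0.06], [0.02, 0, 0, 0, 0.06], [0.02, 0, 0, 0, 0.06], [0.012, 0, 0, 0, 0.06], [0.0, 0, 0, 0, 0.06]],
])

```text
time: 2.58
tool_pos: [471.8, -212.5, 26.9]
tcp_rot: [1.432, 1.552, -0.441]
contact_force: [0.7, -0.5, 0.4]
grip_width: 62.3
```

```bash
python3 - <<'E'
from h import *
from plant import monitor
o=monitor.get_obs();print(R(o).round(4),o["time"],o["tool_pos"],o["contact_force"],o["grip_width"])
E
```

```text
[[ 0.0167  0.9548 -0.2968]
 [-0.0079 -0.2967 -0.9549]
 [-0.9998  0.0183  0.0026]] 2.5833 [ 471.79399497 -212.53300771   26.93770323] [ 0.71835602 -0.49734953  0.43234355] 62.305465459545076
```

send_rows([
  [[0.003, -0.006, -0.002, 0, 0.06], [0.005, -0.003, 0, 0, 0.06], [0.006, 0, 0, 0, 0.06], [0.005, 0, 0, 0, 0.06], [0.0, 0, 0, 0, 0.06]],
])

```text
time: 3.0
tool_pos: [467.2, -209.9, 13.0]
tcp_rot: [1.381, 1.542, -0.489]
contact_force: [0.0, -0.7, 0.1]
grip_width: 60.2
```

```bash
python3 - <<'E'
from h import *
from plant import monitor
o=monitor.get_obs();print(R(o).round(4),o["time"],o["tool_pos"],o["contact_force"],o["grip_width"])
E
```

```text
[[ 0.0258  0.9553 -0.2944]
 [-0.0137 -0.2941 -0.9557]
 [-0.9996  0.0287  0.0055]] 3.0 [ 467.23978543 -209.94214766   13.00807405] [ 0.02091934 -0.67369495  0.08833962] 60.15645671634237
```

send_rows([
  [[0.0, 0, 0, 0, 0.06], [0.0, 0, 0, 0, 0.06]],
])

```text
time: 3.17
tool_pos: [467.5, -210.1, 13.3]
tcp_rot: [1.38, 1.541, -0.49]
contact_force: [-0.4, -0.1, -1.0]
grip_width: 60.3
```

send_rows([
  [[-0.015, 0, 0, 0, 0.06], [-0.0, 0, 0, 0, 0.06]],
])

```text
time: 3.33
tool_pos: [467.1, -209.9, 28.4]
tcp_rot: [1.382, 1.542, -0.488]
contact_force: [0.1, -0.7, -0.1]
grip_width: 59.9
```

send_rows([
  [[0.015, 0, 0, 0, 0.06], [0.0, 0, 0, 0, 0.06]],
])

```text
time: 3.5
tool_pos: [468.2, -210.6, 13.9]
tcp_rot: [1.373, 1.539, -0.496]
contact_force: [-0.8, -0.8, -0.4]
grip_width: 59.9
```

```bash
python3 - <<'E'
from h import *
from plant import monitor
o=monitor.get_obs();print(R(o).round(4),o["time"],o["tool_pos"],o["contact_force"],o["grip_width"])
E
```

```text
[[ 0.0279  0.9553 -0.2942]
 [-0.0151 -0.2939 -0.9557]
 [-0.9995  0.0311  0.0062]] 3.5 [ 468.22907586 -210.64240851   13.86798794] [-0.80280347 -0.80600259 -0.43115781] 59.92965672921271
```

send_rows([
  [[-0.015, 0, 0, 0, 0.06], [-0.015, 0, 0, 0, 0.06], [-0.015, 0, 0, 0, 0.06], [0.0, 0, 0, 0, 0.06]],
])

```text
time: 3.83
tool_pos: [465.9, -209.3, 58.9]
tcp_rot: [1.389, 1.544, -0.48]
contact_force: [-0.1, -0.4, -0.2]
grip_width: 59.6
```

send_rows([
  [[0.025, 0, 0, 0, 0.06], [0.0, 0, 0, 0, 0.06]],
])

```text
time: 4.0
tool_pos: [467.4, -210.2, 34.5]
tcp_rot: [1.377, 1.54, -0.493]
contact_force: [-2.2, 1.4, -0.1]
grip_width: 59.8
```

send_rows([
  [[0.015, -0.003, -0.001, 0, 0.06], [0.0, 0, 0, 0, 0.06], [0.0135, -0.003, 0, 0, 0.06], [0.0, 0, 0, 0, 0.06]],
])

```text
time: 4.33
tool_pos: [462.5, -207.7, 5.5]
tcp_rot: [1.383, 1.542, -0.486]
contact_force: [-1.2, 0.5, -0.5]
grip_width: 60.1
```

```bash
python3 - <<'E'
from h import *
c,o=snap("wrist","w3");print(R(o).round(4),o["time"],o["tool_pos"])
E
```

```text
[[ 0.0253  0.9554 -0.2941]
 [-0.0134 -0.2939 -0.9557]
 [-0.9996  0.0282  0.0053]] 4.3333 [ 462.50582603 -207.72262391    5.45696382]
```

View pics/w3.png

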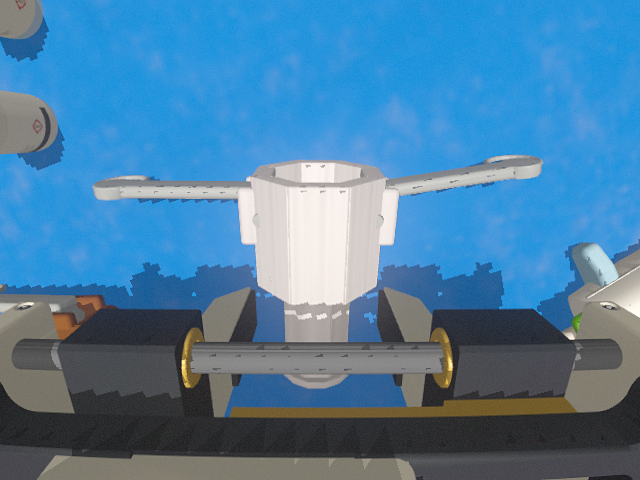

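send_rows([
  [[0, 0, 0, 0, 0.02], [0, 0, 0, 0, 0.02], [0, 0, 0, 0, 0.02], [0, 0, 0, 0, 0.02], [0, 0, 0, 0, 0.02], [0, 0, 0, 0, 0.02]],
])

```text
time: 4.88
tool_pos: [466.4, -210.0, 11.0]
tcp_rot: [1.364, 1.533, -0.505]
contact_force: [1.4, 1.1, -1.5]
grip_width: 27.7
```

```bash
python3 - <<'E'
from h import *
c,o=snap("wrist","w4");print(R(o).round(4),o["time"],o["tool_pos"],o["contact_force"])
E
```

```text
[[ 0.0331  0.9552 -0.2942]
 [-0.0183 -0.2937 -0.9557]
 [-0.9993  0.0371  0.0078]] 4.8833 [ 466.42749092 -210.03526745   11.0181684 ] [ 1.3594848   1.11810935 -1.47431629]
```

View pics/w4.png

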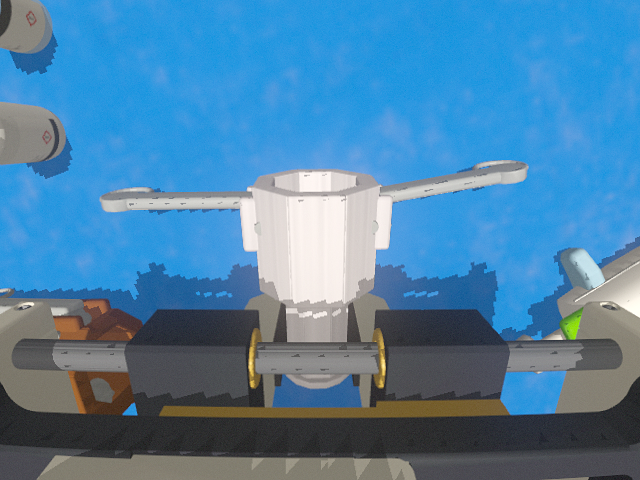

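```bash
python3 - <<'E'
from h import *
for n,l,r in [("w3",(249,180),(387,180)),("w4",(253,187),(381,187))]:
    c,o=load(n)
    for z in (24,28,34):
      a=onplane(c,[l],z+10,o)[0];b=onplane(c,[r],z+10,o)[0];print(n,z,np.linalg.norm(a-b).round(1),((a+b)/2).round(1))
E
```

```text
w3 24 50.5 [ 524.4 -226.9   34. ]
w3 28 49.0 [ 524.8 -227.    38. ]
w3 34 46.7 [ 525.4 -227.1   44. ]
w4 24 49.3 [ 525.1 -227.9   34. ]
w4 28 47.8 [ 525.5 -228.    38. ]
w4 34 45.7 [ 526.2 -228.1   44. ]
```

send_rows([
  [[-0.015, 0, 0, 0, 0.02], [-0.025, 0, 0, 0, 0.02], [-0.025, 0, 0, 0, 0.02], [-0.02, 0, 0, 0, 0.02], [0, 0, 0, 0, 0.02]],
])

```text
time: 5.35
tool_pos: [460.8, -206.7, 95.9]
tcp_rot: [1.384, 1.543, -0.485]
contact_force: [0.7, -0.1, -2.0]
grip_width: 27.6
```

```bash
python3 - <<'E'
from h import *
c,o=snap("wrist","w5");print(R(o).round(4),o["time"],o["tool_pos"],o["contact_force"],o["moment"],o["grip_width"])
E
```

```text
[[ 0.0244  0.9555 -0.2941]
 [-0.0128 -0.2938 -0.9558]
 [-0.9996  0.0271  0.0051]] 5.35 [ 460.75600939 -206.74923131   95.94825864] [ 0.71791523 -0.09693737 -1.98519967] [ 0.0682035   0.01957362 -0.03756589] 27.634876202197333
```

View pics/w5.png

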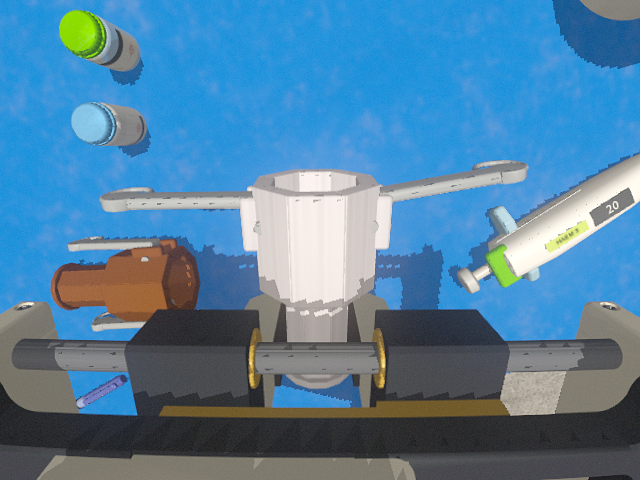

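send_rows([
  [[0, -0.006, -0.016, 0, 0.02], [0, -0.01, -0.03, 0, 0.02], [0, -0.011, -0.032, 0, 0.02], [0, -0.011, -0.032, 0, 0.02], [0, -0.011, -0.032, 0, 0.02], [0, -0.011, -0.032, 0, 0.02], [0, -0.01, -0.03, 0, 0.02], [0, -0.006, -0.018, 0, 0.02], [0, 0, 0, 0, 0.02]],
])

```text
time: 6.15
tool_pos: [445.2, 36.9, 78.3]
tcp_rot: [0.807, 1.561, -1.069]
contact_force: [0.0, 0.3, -2.0]
grip_width: 27.7
```

send_rows([
  [[0, 0, 0, -5, 0.02], [0, 0, 0, -5, 0.02], [0, 0, 0, -3, 0.02], [0, 0, 0, 0, 0.02]],
])

```text
time: 6.48
tool_pos: [441.4, 38.0, 72.7]
tcp_rot: [-0.51, 1.561, -2.144]
contact_force: [0.2, 0.4, -3.2]
grip_width: 27.5
```

```bash
python3 - <<'E'
from h import *
c,o=snap("wrist","w6");print(R(o).round(4),o["time"],o["tool_pos"],o["contact_force"],o["moment"],o["grip_width"])
E
```

```text
[[-0.0054  0.998  -0.0635]
 [-0.0084 -0.0635 -0.9979]
 [-1.     -0.0049  0.0087]] 6.4833 [441.36613842  37.99643835  72.71695785] [ 0.15717746  0.42994959 -3.1581074 ] [0.02445902 0.03034015 0.00991351] 27.50574449004618
```

View pics/w6.png

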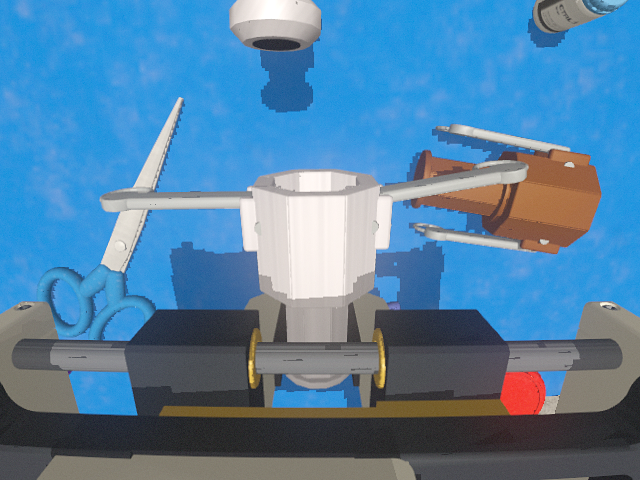

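send_rows([
  [[-0.041, 0, 0, 0, 0.02], [0, 0, 0, 0, 0.02]],
])

```text
time: 6.7
tool_pos: [440.0, 37.4, 111.6]
tcp_rot: [-0.966, 1.555, -2.609]
contact_force: [2.6, -0.0, -1.3]
grip_width: 27.5
```

send_rows([
  [[0.013, 0, 0, 0, 0.02], [0.013, 0, 0, 0, 0.02]],
])

```text
time: 6.87
tool_pos: [441.8, 36.1, 87.2]
tcp_rot: [-0.604, 1.56, -2.252]
contact_force: [0.9, 0.2, -2.6]
grip_width: 27.9
```

```bash
python3 - <<'E'
from h import *
from plant import monitor
o=monitor.get_obs();print(R(o).round(4),o["time"],o["tool_pos"],o["contact_force"],o["moment"],o["grip_width"])
for r in ([-.51,1.561,-2.144],[.807,1.561,-1.069],[1.384,1.543,-.485]): print(Rn.from_euler('xyz',r).as_matrix()[2])
E
```

```text
[[-0.007   0.997  -0.0769]
 [-0.0086 -0.077  -0.997 ]
 [-0.9999 -0.0063  0.0091]] 6.8667 [441.82660977  36.07176162  87.19917698] [ 0.90863776  0.24194886 -2.62365209] [ 0.02036446  0.08461576 -0.02646921] 27.905628247344783
[-0.99995202 -0.00478227  0.00854955]
[-0.99995202  0.00707495  0.0067757 ]
[-0.99961371  0.02730927  0.00516144]
```

```bash
python3 - <<'E'
from h import *
c,o=load("w6")
print("nose", onplane(c,[(277,43),(230,20),(322,20)],90,o).round(1))
# mouth in tool frame from w4
c4,o4=load("w4")
M=np.array([525.3,-228,24.5]);print("M tool",R(o4).T@(M-o4["tool_pos"]))
d=np.array([np.cos(np.radians(-17.5)),np.sin(np.radians(-17.5)),0]);print("d tool",R(o4).T@d)
Mt=R(o4).T@(M-o4["tool_pos"]);dt=R(o4).T@d
from plant import monitor
ob=monitor.get_obs();print("now mouth",R(ob)@Mt+ob["tool_pos"],R(ob)@dt)
im=c["color"];cv2.imwrite("pics/w6c.png",cv2.resize(im[0:250,80:540],None,fx=1.7,fy=1.7,interpolation=cv2.INTER_CUBIC))
E
```

```text
nose [[555.1  45.2  90. ]
 [563.7  60.9  90. ]
 [561.5  28.9  90. ]]
M tool [-1.11926572e+01  6.20095654e+01 -4.41338173e-02]
d tool [0.03710475 0.99928796 0.00684247]
now mouth [503.73208335  31.43695334  98.00170526] [ 0.99551662 -0.08408878 -0.0433097 ]
```

View pics/w6c.png

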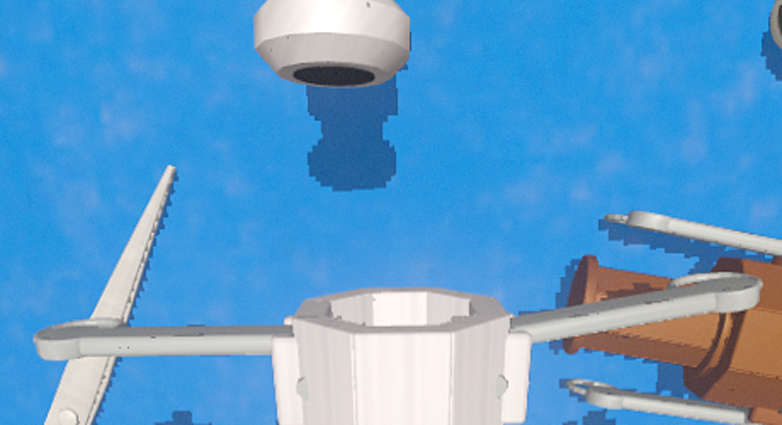

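send_rows([
  [[0, 0.01, -0.009, 0, 0.02], [0, 0.009, -0.0085, 0, 0.02], [0, 0, 0, 0, 0.02]],
])

```text
time: 7.12
tool_pos: [460.8, 51.0, 83.5]
tcp_rot: [-0.899, 1.555, -2.555]
contact_force: [0.7, -0.4, -2.8]
grip_width: 28.3
```

```bash
cat >> h.py <<'E'
Mt=np.array([-11.2,62.0,0]);dt=np.array([.0371,.9993,.0068])
def st(o):
    M=R(o)@Mt+o["tool_pos"];d=R(o)@dt
    print("t",round(float(o["time"]),2),"tcp",o["tool_pos"].round(1),"mouth",M.round(1),"yaw",np.degrees(np.arctan2(d[1],d[0])).round(2),"pitch",np.degrees(d[2]).round(2),"F",o["contact_force"].round(1),"m",o["moment"].round(2),"toolupy",R(o)[2].round(4))
E
python3 - <<'E'
from h import *
c,o=snap("wrist","w7");st(o);c,o=snap("scene","s7");c,o=snap("top","t7")
E
```

```text
t 7.12 tcp [460.8  51.   83.5] mouth [522.7  45.9  93.9] yaw -5.3 pitch -2.81 F [ 0.7 -0.4 -2.8] m [ 0.03  0.07 -0.  ] toolupy [-0.9999 -0.012   0.0096]
```

View pics/w7.png

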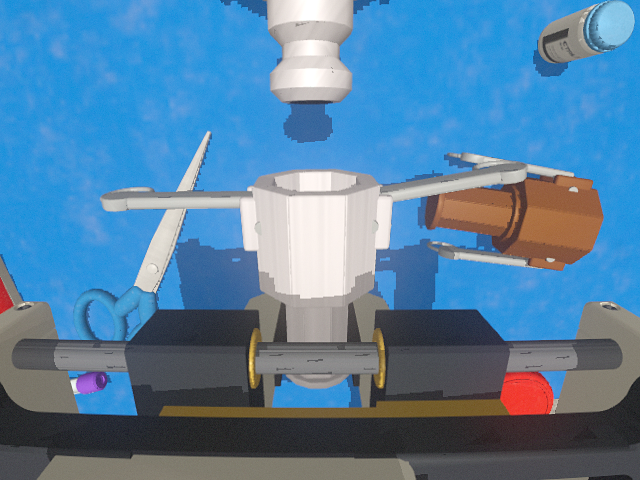

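View pics/s7.png

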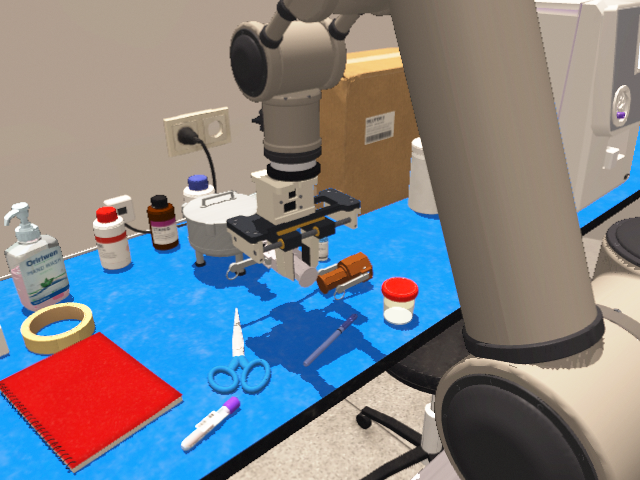

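View pics/t7.png

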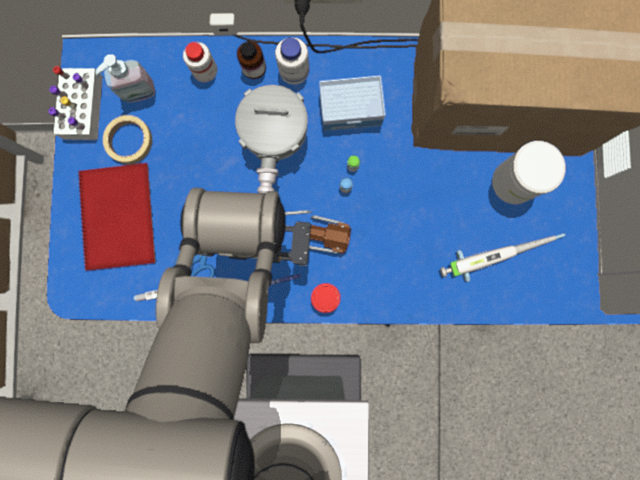

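```bash
python3 - <<'E'
from h import *
c,o=load("w7");im=c["color"]
cv2.imwrite("pics/w7c.png",cv2.resize(im[0:200,230:400],None,fx=3,fy=3,interpolation=cv2.INTER_CUBIC))
c,o=load("s7");im=c["color"]
cv2.imwrite("pics/s7c.png",cv2.resize(im[190:300,180:380],None,fx=4,fy=4,interpolation=cv2.INTER_CUBIC))
E
```

```text
(no output)
```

View pics/w7c.png

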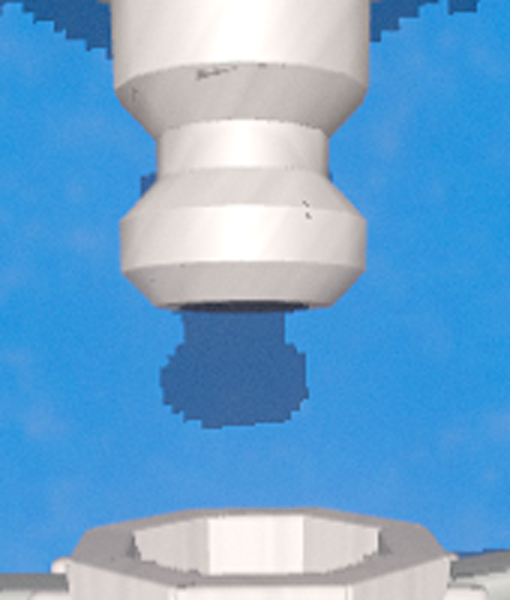

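View pics/s7c.png

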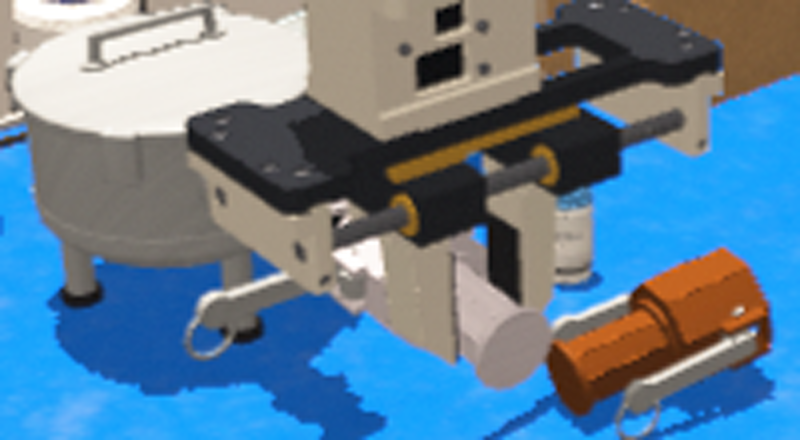

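```bash
python3 - <<'E'
from h import *
c,o=load("w7")
f=lambda u,v:[230+(u+.5)/3-.5,0+(v+.5)/3-.5]
P=lambda u,v,z:onplane(c,[f(u,v)],z,o)[0]
a=(P(121,230,90)+P(367,230,90))/2;b=(P(113,30,90)+P(369,30,90))/2;n=(P(156,143,90)+P(329,143,90))/2
d=a-b;print("land1",a,"land2",b,"groove",n,"yaw",np.degrees(np.arctan2(-d[1],-d[0])), np.linalg.norm(P(121,230,90)-P(367,230,90)))
print("nose tip",P(243,308,90-10),P(243,304,90))
m=R(o)@Mt+o["tool_pos"];zz=m[2]
print("bore", (P(133,545,zz+3)+P(381,545,zz+3))/2,"outer",(P(70,560,zz+10)+P(452,560,zz+10))/2)
print(proj(c,m,o)*3-[690,0])
st(o)
E
```

```text
land1 [564.09694803  44.71152805  90.        ] land2 [587.25023953  43.01021535  90.        ] groove [574.35186771  43.98845022  90.        ] yaw -4.202562883439397 31.814811424087807
nose tip [555.18193409  45.72091692  80.        ] [555.05274311  45.66834912  90.        ]
bore [524.33016555  46.50831258  96.92279612] outer [523.41920175  46.09347183 103.92279612]
[[261.68643979 551.80734483]]
t 7.12 tcp [460.8  51.   83.5] mouth [522.7  45.9  93.9] yaw -5.3 pitch -2.81 F [ 0.7 -0.4 -2.8] m [ 0.03  0.07 -0.  ] toolupy [-0.9999 -0.012   0.0096]
```

send_rows([
  [[0, 0.01, -0.002, -1.1, 0.02], [0, 0.01, 0, 0, 0.02], [0, 0.005, 0, 0, 0.02]],
])

```text
time: 7.52
tool_pos: [483.1, 50.1, 83.3]
tcp_rot: [-1.007, 1.552, -2.644]
contact_force: [0.2, -0.6, -2.4]
grip_width: 27.6
```

```bash
python3 - <<'E'
from h import *
c,o=snap("wrist","w8");st(o)
im=c["color"]
cv2.imwrite("pics/w8c.png",cv2.resize(im[0:250,200:440],None,fx=2.4,fy=2.4,interpolation=cv2.INTER_CUBIC))
E
```

```text
t 7.52 tcp [483.1  50.1  83.3] mouth [545.1  46.1  93.5] yaw -4.17 pitch -3.04 F [ 0.2 -0.6 -2.4] m [ 0.04  0.08 -0.04] toolupy [-0.9998 -0.016   0.0101]
```

View pics/w8c.png

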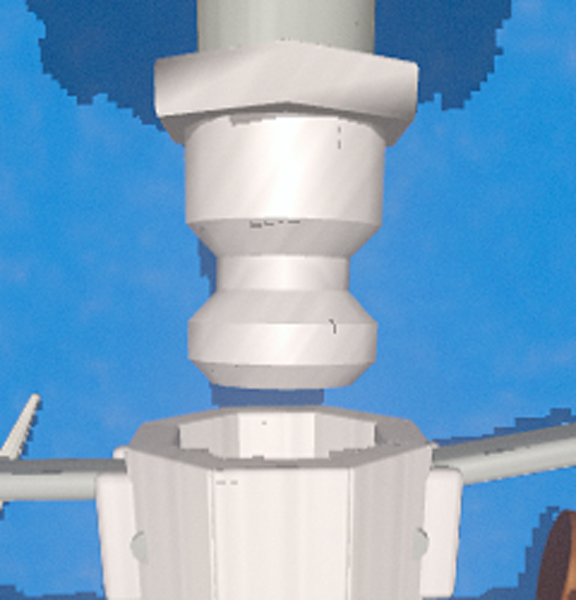

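send_rows([
  [[0.003, 0.006, 0.0003, 0, 0.02], [0, 0.004, 0, 0, 0.02]],
])

```text
time: 7.73
tool_pos: [492.2, 48.9, 79.6]
tcp_rot: [-1.089, 1.549, -2.726]
contact_force: [-4.1, 0.1, -5.2]
grip_width: 27.8
```

```bash
python3 - <<'E'
from h import *
from plant import monitor
st(monitor.get_obs())
E
```

```text
t 7.73 tcp [492.2  48.9  79.6] mouth [554.3  44.8  89.6] yaw -4.23 pitch -3.23 F [-4.1  0.1 -5.2] m [0.16 0.97 0.03] toolupy [-0.9998 -0.0194  0.0102]
```

send_rows([
  [[0.002, 0.002, 0, 0, 0.02], [0.0, 0.004, 0, 0, 0.02]],
])

```text
time: 7.9
tool_pos: [497.4, 48.3, 76.5]
tcp_rot: [-1.141, 1.546, -2.779]
contact_force: [-0.3, -0.4, -2.9]
grip_width: 27.7
```

```bash
python3 - <<'E'
from h import *
from plant import monitor
st(monitor.get_obs())
E
```

```text
t 7.9 tcp [497.4  48.3  76.5] mouth [559.5  44.3  86.3] yaw -4.26 pitch -3.41 F [-0.3 -0.4 -2.9] m [0.04 0.06 0.04] toolupy [-0.9997 -0.0225  0.0103]
```

send_rows([
  [[-0.001, 0.005, -0.0004, 0, 0.02], [0.0, 0.002, 0, 0, 0.02]],
])

```text
time: 8.07
tool_pos: [506.4, 48.0, 77.5]
tcp_rot: [-1.095, 1.548, -2.734]
contact_force: [0.6, -0.7, -2.8]
grip_width: 27.3
```

```bash
python3 - <<'E'
from h import *
c,o=snap("wrist","w9");st(o)
im=c["color"]
cv2.imwrite("pics/w9c.png",cv2.resize(im[0:250,200:440],None,fx=2.4,fy=2.4,interpolation=cv2.INTER_CUBIC))
E
```

```text
t 8.07 tcp [506.4  48.   77.5] mouth [568.4  44.   87.4] yaw -4.28 pitch -3.26 F [ 0.6 -0.7 -2.8] m [ 0.04  0.06 -0.01] toolupy [-0.9997 -0.02    0.0103]
```

View pics/w9c.png

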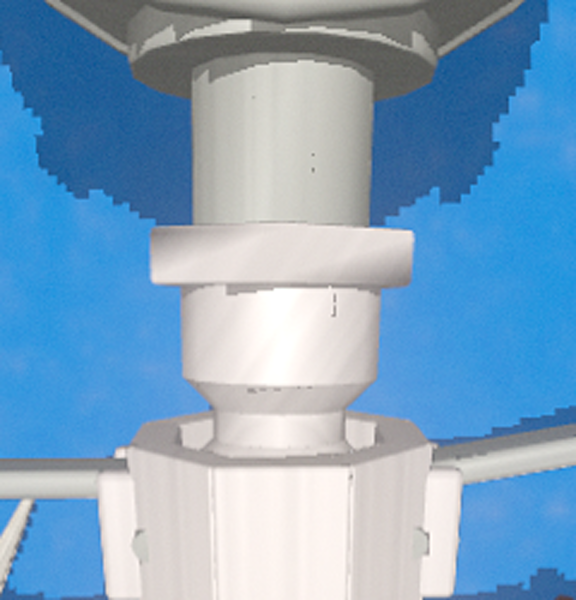

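send_rows([
  [[0.001, 0.005, -0.0003, 0, 0.02], [0.001, 0.003, 0, 0, 0.02]],
])

```text
time: 8.28
tool_pos: [515.5, 47.7, 75.7]
tcp_rot: [-1.057, 1.55, -2.696]
contact_force: [-0.9, 0.2, 0.3]
grip_width: 27.6
```

```bash
python3 - <<'E'
from h import *
from plant import monitor
st(monitor.get_obs())
E
```

```text
t 8.28 tcp [515.5  47.7  75.7] mouth [577.6  43.7  85.8] yaw -4.28 pitch -3.17 F [-0.9  0.2  0.3] m [0.04 0.26 0.01] toolupy [-0.9998 -0.0182  0.0103]
```

send_rows([
  [[0.0005, 0.005, -0.0002, 0, 0.02], [0.0005, 0.003, 0, 0, 0.02]],
])

```text
time: 8.45
tool_pos: [522.2, 47.4, 74.9]
tcp_rot: [-1.131, 1.546, -2.769]
contact_force: [-12.9, 0.1, 8.8]
grip_width: 27.9
```

```bash
python3 - <<'E'
from h import *
from plant import monitor
st(monitor.get_obs())
E
```

```text
t 8.45 tcp [522.2  47.4  74.9] mouth [584.3  43.3  84.6] yaw -4.27 pitch -3.42 F [-12.9   0.1   8.8] m [ 0.08  1.79 -0.06] toolupy [-0.9997 -0.0228  0.0107]
```

```bash
python3 - <<'E'
from h import *
c,o=snap("wrist","w10");st(o)
snap("scene","s10")
im=c["color"]
a=im[0:400,200:440]; b=load("w5")[0]["color"][0:400,200:440]
cv2.imwrite("pics/w10c.png",cv2.resize(np.hstack([b,a]),None,fx=1.5,fy=1.5,interpolation=cv2.INTER_CUBIC))
E
```

```text
t 8.45 tcp [522.2  47.4  74.9] mouth [584.3  43.3  84.6] yaw -4.27 pitch -3.42 F [-12.9   0.1   8.8] m [ 0.08  1.79 -0.06] toolupy [-0.9997 -0.0228  0.0107]
```

View pics/w10c.png

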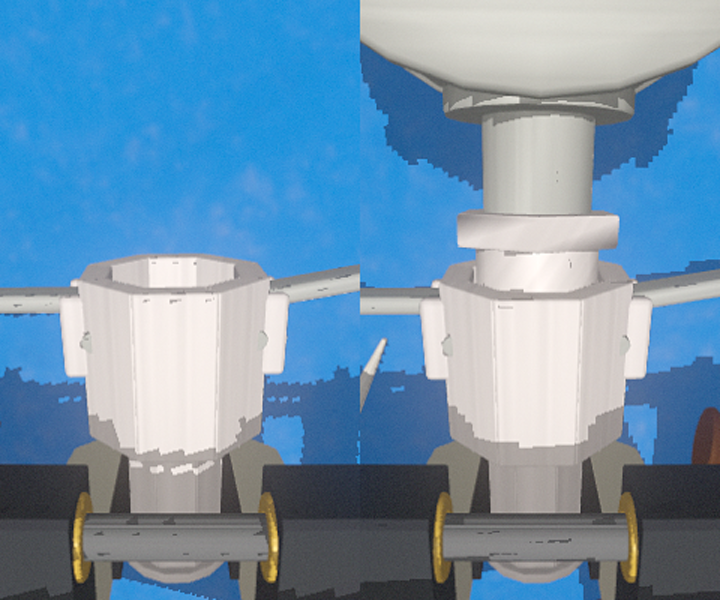

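send_rows([
  [[0, 0, 0, 0, 0.038], [0, 0, 0, 0, 0.038], [0, 0, 0, 0, 0.038]],
])

```text
time: 8.8
tool_pos: [524.3, 47.3, 75.7]
tcp_rot: [-1.058, 1.549, -2.696]
contact_force: [-0.0, 0.1, 0.1]
grip_width: 37.2
```

```bash
python3 - <<'E'
from h import *
c,o=snap("wrist","w11");st(o);print(o["grip_width"])
im=c["color"]
a=im[0:400,200:440]; b=load("w10")[0]["color"][0:400,200:440]
cv2.imwrite("pics/w11c.png",cv2.resize(np.hstack([b,a]),None,fx=1.5,fy=1.5,interpolation=cv2.INTER_CUBIC))
E
```

```text
t 8.8 tcp [524.3  47.3  75.7] mouth [586.3  43.3  85.8] yaw -4.27 pitch -3.19 F [-0.   0.1  0.1] m [ 0.06 -0.05 -0.04] toolupy [-0.9998 -0.0187  0.0105]
37.19904235269638
```

View pics/w11c.png

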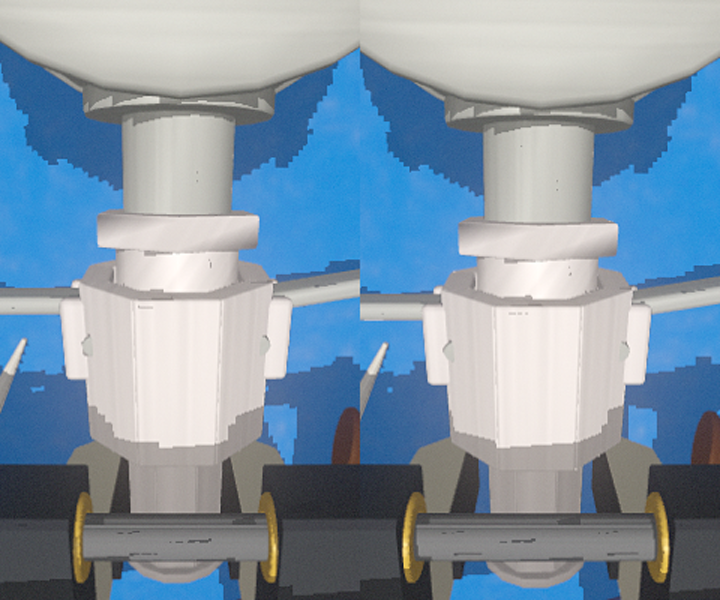

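send_rows([
  [[0, 0.005, 0, 0, 0.038], [0, 0.003, 0, 0, 0.038]],
])

```text
time: 9.02
tool_pos: [531.8, 46.8, 75.7]
tcp_rot: [-1.097, 1.548, -2.735]
contact_force: [-8.7, -0.3, 4.6]
grip_width: 38.0
```

send_rows([
  [[0, 0.003, 0, 0, 0.038], [0, 0.003, 0, 0, 0.038]],
])

```text
time: 9.18
tool_pos: [531.8, 46.9, 74.9]
tcp_rot: [-1.278, 1.533, -2.916]
contact_force: [-13.9, 0.5, 10.2]
grip_width: 38.2
```

send_rows([
  [[0, 0.003, 0, 0, 0.038], [0, 0.003, 0, 0, 0.038]],
])

```text
time: 9.35
tool_pos: [531.4, 46.9, 74.4]
tcp_rot: [-1.352, 1.517, -2.99]
contact_force: [-12.9, 0.1, 9.8]
grip_width: 37.8
```

```bash
python3 - <<'E'
from h import *
c,o=snap("wrist","w12");st(o);print(o["grip_width"])
im=c["color"]
a=im[0:400,200:440]; b=load("w11")[0]["color"][0:400,200:440]
cv2.imwrite("pics/w12c.png",cv2.resize(np.hstack([b,a]),None,fx=1.5,fy=1.5,interpolation=cv2.INTER_CUBIC))
E
```

```text
t 9.35 tcp [531.4  46.9  74.4] mouth [593.8  42.9  82.4] yaw -4.25 pitch -5.12 F [-12.9   0.1   9.8] m [-0.02  1.94 -0.09] toolupy [-0.9986 -0.0525  0.0117]
37.83895698933271
```

View pics/w12c.png

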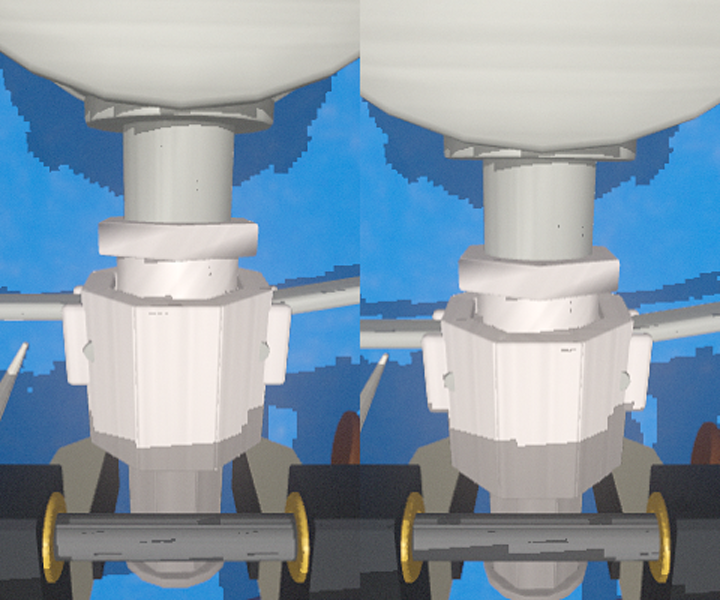

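```bash
python3 - <<'E'
from h import *
c,o=load("w12")
f=lambda u,v:[200+(u+.5-360)/1.5-.5,(v+.5)/1.5-.5]
for n,u,v,z in [("flange/land",540,293,106),("land/rim",540,325,106.5),("sleeve L corner",448,297,100),("sleeve R corner",632,297,100)]:
    print(n,onplane(c,[f(u,v)],z,o)[0].round(1))
c,o=load("w9")
cv2.imwrite("pics/w12z.png",cv2.resize(load("w12")[0]["color"][150:350,270:390],None,fx=4,fy=4,interpolation=cv2.INTER_CUBIC)[:600])
c,o=snap("scene","s12")
cv2.imwrite("pics/s12c.png",cv2.resize(c["color"][190:300,180:380],None,fx=4,fy=4,interpolation=cv2.INTER_CUBIC))
E
```

```text
flange/land [594.4  42.2 106. ]
land/rim [586.9  42.7 106.5]
sleeve L corner [593.6  64.6 100. ]
sleeve R corner [590.5  19.8 100. ]
```

View pics/w12z.png

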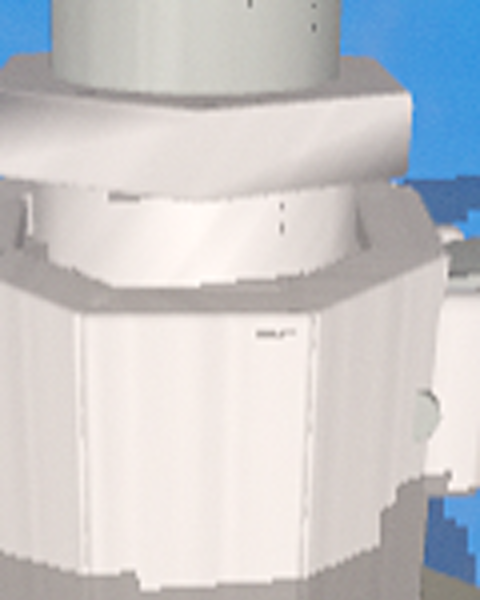

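View pics/s12c.png

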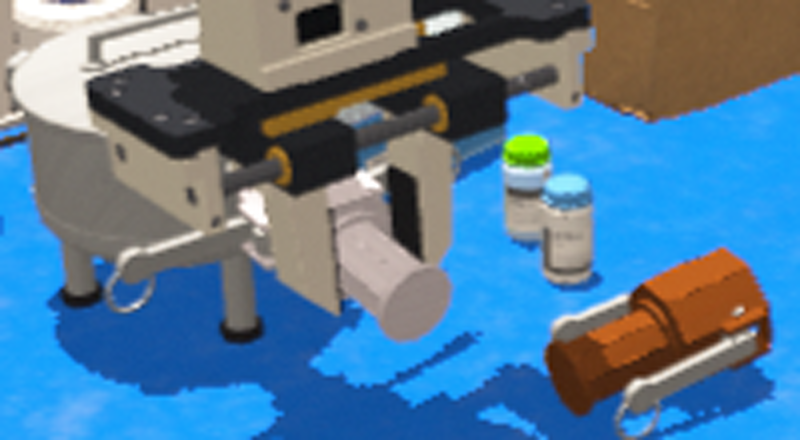

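send_rows([
  [[-0.003, 0.002, 0, 0, 0.038], [-0.002, 0.003, 0, 0, 0.038]],
])

```text
time: 9.62
tool_pos: [534.1, 46.8, 78.4]
tcp_rot: [-1.374, 1.51, -3.012]
contact_force: [-3.4, 0.8, -1.9]
grip_width: 37.9
```

send_rows([
  [[-0.001, 0.004, 0, 0, 0.038], [-0.001, 0.004, 0, 0, 0.038]],
])

```text
time: 9.78
tool_pos: [534.9, 46.8, 78.7]
tcp_rot: [-1.415, 1.491, -3.052]
contact_force: [-18.2, -0.4, 9.4]
grip_width: 38.1
```

```bash
python3 - <<'E'
from h import *
c,o=snap("wrist","w13");st(o);print(o["grip_width"])
im=c["color"]
a=im[0:400,200:440]; b=load("w12")[0]["color"][0:400,200:440]
cv2.imwrite("pics/w13c.png",cv2.resize(np.hstack([b,a]),None,fx=1.5,fy=1.5,interpolation=cv2.INTER_CUBIC))
E
```

```text
t 9.78 tcp [534.9  46.8  78.7] mouth [597.5  42.8  85. ] yaw -4.25 pitch -6.62 F [-18.2  -0.4   9.4] m [ 0.09  2.97 -0.12] toolupy [-0.9968 -0.0787  0.0124]
38.131267211563916
```

View pics/w13c.png

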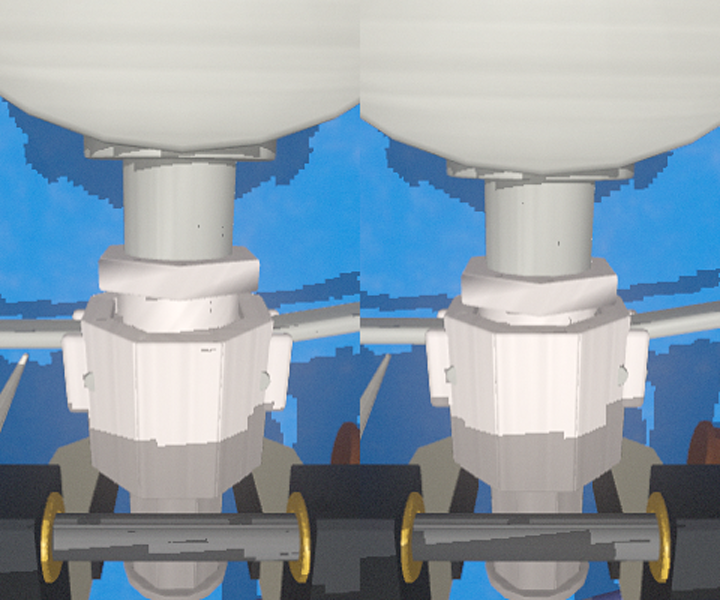

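send_rows([
  [[-0.003, 0.003, 0, 0, 0.038], [-0.001, 0.004, 0, 0, 0.038]],
])

```text
time: 10.0
tool_pos: [534.7, 46.9, 79.9]
tcp_rot: [-1.443, 1.471, -3.08]
contact_force: [-16.3, 0.3, 7.3]
grip_width: 38.2
```

```bash
python3 - <<'E'
from h import *
c,o=snap("wrist","w14");st(o);print(o["grip_width"])
cv2.imwrite("pics/w14z.png",np.hstack([cv2.resize(load(w)[0]["color"][180:320,260:390],None,fx=3,fy=3,interpolation=cv2.INTER_CUBIC) for w in("w13","w14")]))
E
```

```text
t 10.0 tcp [534.7  46.9  79.9] mouth [597.3  42.9  84.9] yaw -4.25 pitch -7.79 F [-16.3   0.3   7.3] m [ 0.04  2.65 -0.2 ] toolupy [-0.995  -0.0992  0.0128]
38.2414089722511
```

View pics/w14z.png

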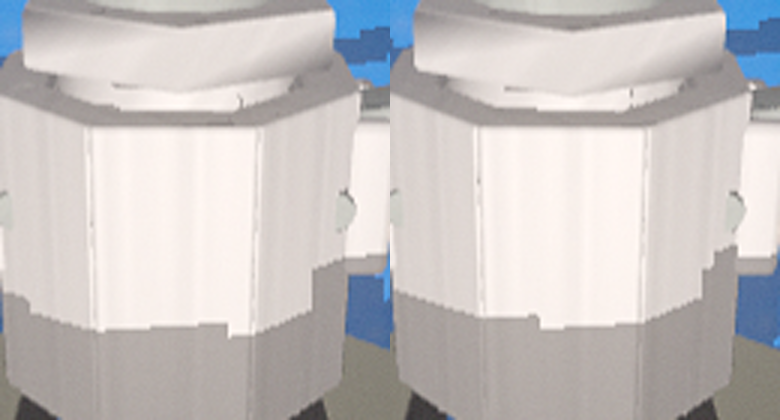

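```bash
python3 - <<'E'
from h import *
for w,pts in [("w13",[(190,90),(190,112)]),("w14",[(190,90),(190,110)])]:
  c,o=load(w)
  q=[[260+(u+.5)/3-.5,180+(v+.5)/3-.5] for u,v in pts]
  print(w,onplane(c,q,106,o).round(1).tolist())
E
```

```text
w13 [[592.7, 41.3, 106.0], [589.9, 41.4, 106.0]]
w14 [[593.0, 41.4, 106.0], [590.4, 41.5, 106.0]]
```

send_rows([
  [[0, -0.006, 0, 0, 0.06], [0, -0.004, 0, 0, 0.06], [-0.005, -0.002, 0, 0, 0.06], [-0.02, -0.002, 0, 0, 0.06], [-0.025, -0.002, 0, 0, 0.06], [-0.03, -0.003, 0, 0, 0.06], [0, 0, 0, 0, 0.03]],
])

```text
time: 10.63
tool_pos: [527.0, 48.4, 165.0]
tcp_rot: [-1.441, 1.475, -3.079]
contact_force: [1.5, 1.6, -0.3]
grip_width: 56.9
```

```bash
python3 - <<'E'
from h import *
c,o=snap("wrist","w15");st(o);print(o["grip_width"],R(o).round(3),o["joint_positions"].round(3))
E
```

```text
t 10.63 tcp [527.   48.4 165. ] mouth [589.7  44.3 170.2] yaw -4.28 pitch -7.56 F [ 1.5  1.6 -0.3] m [ 0.05 -0.13  0.02] toolupy [-0.9954 -0.0952  0.0124]
56.937928746324864 [[-0.096  0.993 -0.066]
 [-0.006 -0.067 -0.998]
 [-0.995 -0.095  0.012]] [-0.047  0.461  1.522 -0.011  1.254  1.595]
```

View pics/w15.png

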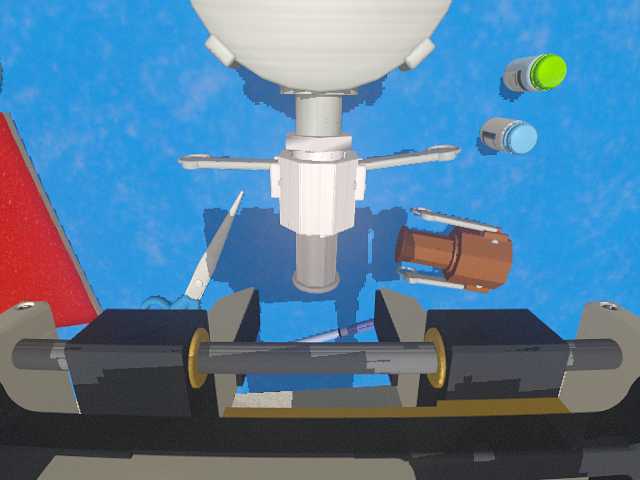

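```bash
cat >> h.py <<'E'
N=np.array([556,45.3,90.]);dx=np.array([.9973,-.0733,0]);dy=np.array([.0733,.9973,0])
def ad(P): P=np.asarray(P)-N;return np.array([P@dx,P@dy,P[2]]).round(1)
def pose(o):
    r=R(o);print("t",round(float(o["time"]),2),"tcp ad",ad(o["tool_pos"]),"z",o["tool_pos"][2].round(1),"F",o["contact_force"].round(1),"w",o["grip_width"].round(1),"tool y",(r[:,1]@dx).round(3),(r[:,1]@dy).round(3),r[2,1].round(3),"up",r[2].round(3))
E
python3 - <<'E'
from h import *
c,o=load("w15")
for n,u,v,z in [("Lend",182,160,95),("Ltank edge outer",215,157,95),("Lback",215,165,95),("Lroot",270,158,95),("Lrootb",270,168,95),("Rend",460,151,95),("Rtank",420,151,95),("Rback",420,160,95),("Rroot",365,157,95),("Rrootb",365,168,95),("mouthL",281,150,100),("mouthR",355,150,100),("tail",316,290,90),("nosedirflange",319,148,106)]:
    print(n,ad(onplane(c,[(u,v)],z,o)[0]))
pose(o)
cv2.imwrite("pics/w15z.png",cv2.resize(c["color"][120:300,170:470],None,fx=2.6,fy=2.6,interpolation=cv2.INTER_CUBIC))
E
```

```text
Lend [30.5 82.9  5. ]
Ltank edge outer [32.2 62.5  5. ]
Lback [27.4 63.   5. ]
Lroot [31.6 29.1  5. ]
Lrootb [25.5 29.3  5. ]
Rend [ 36.8 -86.8   5. ]
Rtank [ 36.4 -62.    5. ]
Rback [ 31.  -62.6   5. ]
Rroot [ 32.5 -28.6   5. ]
Rrootb [ 25.8 -29.    5. ]
mouthL [37.1 21.8 10. ]
mouthR [ 37.3 -21.7  10. ]
tail [-63.4   0.5  -0. ]
nosedirflange [39.2 -0.4 16. ]
t 10.63 tcp ad [-29.1   1.   75. ] z 165.0 F [ 1.5  1.6 -0.3] w 56.9 tool y 0.995 0.006 -0.095 up [-0.995 -0.095  0.012]
```

View pics/w15z.png

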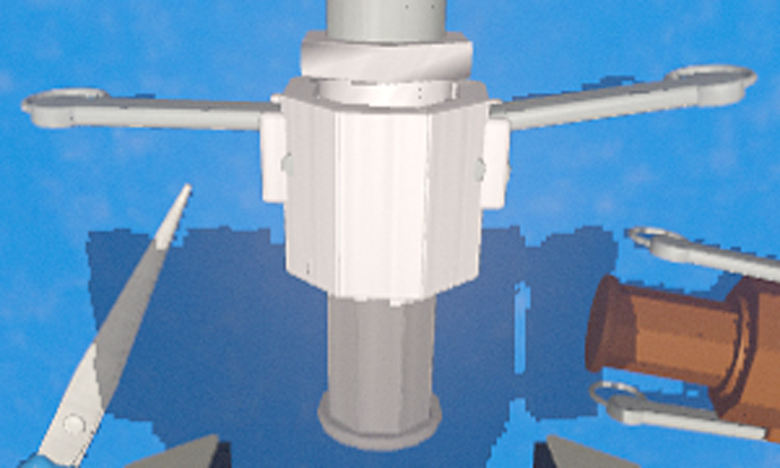

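send_rows([
  [[0, 0.02, -0.015, 0, 0.0], [0, 0.025, -0.018, 0, 0.0], [0, 0.025, -0.018, 0, 0.0], [0, 0.018, -0.012, 0, 0.0], [0, 0, 0, 0, 0.0]],
])

```text
time: 11.1
tool_pos: [622.0, 106.6, 153.2]
tcp_rot: [-1.439, 1.478, -3.079]
contact_force: [-0.2, -0.8, 0.1]
grip_width: 20.4
```

```bash
python3 - <<'E'
from h import *
from plant import monitor
pose(monitor.get_obs())
E
```

```text
Traceback (most recent call last):
  File "h.py", line 38, in pose
    r=R(o);print("t",round(float(o["time"]),2),"tcp ad",ad(o["tool_pos"]),"z",o["tool_pos"][2].round(1),"F",o["contact_force"].round(1),"w",o["grip_width"].round(1),"tool y",(r[:,1]@dx).round(3),(r[:,1]@dy).round(3),r[2,1].round(3),"up",r[2].round(3))
                                                                                                                                            ^^^^^^^^^^^^^^^^^^^^^
AttributeError: 'float' object has no attribute 'round'
```

send_rows([
  [[0.02, 0.002, 0, 0, 0.0], [0.02, 0.002, 0, 0, 0.0], [0.02, 0.002, 0, 0, 0.0], [0.01, 0, 0, 0, 0.0], [0, 0, 0, 0, 0.0]],
])

```text
time: 11.52
tool_pos: [622.0, 105.7, 78.2]
tcp_rot: [-1.433, 1.479, -3.072]
contact_force: [-0.3, 0.3, 1.3]
grip_width: 0.4
```

```bash
sed -i 's/o\["grip_width"\].round(1)/round(float(o["grip_width"]),1)/' h.py; python3 - <<'E'
from h import *
c,o=snap("wrist","w16");pose(o)
E
```

```text
t 11.52 tcp ad [ 61.4  65.  -11.8] z 78.2 F [-0.3  0.3  1.3] w 0.4 tool y 0.996 0.005 -0.09 up [-0.996 -0.09   0.012]
```

View pics/w16.png

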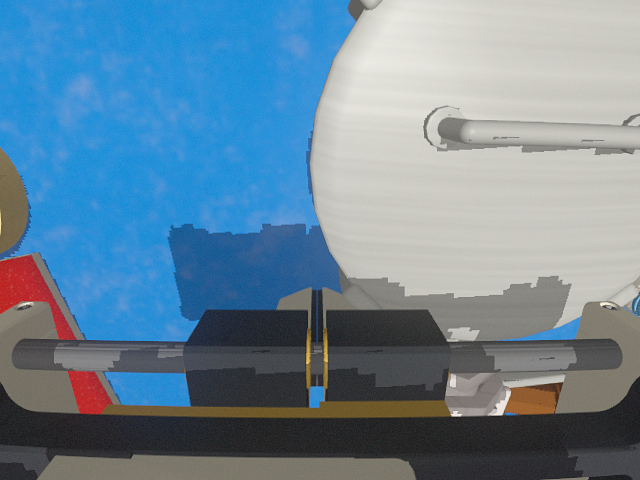

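send_rows([
  [[0.001, -0.008, -0.002, 0, 0.0], [0.001, -0.008, -0.002, 0, 0.0], [0.001, -0.008, -0.004, 0, 0.0], [0.001, -0.007, -0.003, 0, 0.0]],
])

```text
time: 11.9
tool_pos: [593.0, 117.9, 81.0]
tcp_rot: [-1.427, 1.487, -3.067]
contact_force: [0.3, -0.2, -0.2]
grip_width: 0.6
```

```bash
python3 - <<'E'
from h import *
c,o=snap("wrist","w17");pose(o)
E
```

```text
t 11.9 tcp ad [31.6 75.1 -9. ] z 81.0 F [ 0.3 -0.2 -0.2] w 0.6 tool y 0.997 0.003 -0.083 up [-0.996 -0.083  0.012]
```

View pics/w17.png

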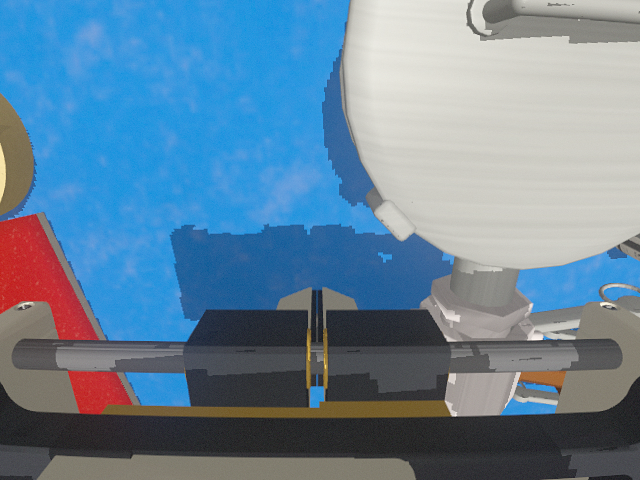

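send_rows([
  [[0.002, -0.008, -0.001, 0, 0.0], [0.001, -0.008, 0.0, 0, 0.0], [0.001, -0.007, 0.002, 0, 0.0], [0.001, -0.007, 0.004, 0, 0.0]],
])

```text
time: 12.28
tool_pos: [561.5, 117.1, 81.3]
tcp_rot: [-1.432, 1.493, -3.07]
contact_force: [1.1, -0.3, 1.0]
grip_width: 0.8
```

```bash
python3 - <<'E'
from h import *
c,o=snap("wrist","w18");pose(o)
c,o=snap("scene","s18")
cv2.imwrite("pics/s18c.png",cv2.resize(c["color"][190:300,160:360],None,fx=4,fy=4,interpolation=cv2.INTER_CUBIC))
E
```

```text
t 12.28 tcp ad [ 0.2 72.1 -8.7] z 81.3 F [ 1.1 -0.3  1. ] w 0.8 tool y 0.997 0.006 -0.077 up [-0.997 -0.077  0.011]
```

View pics/s18c.png

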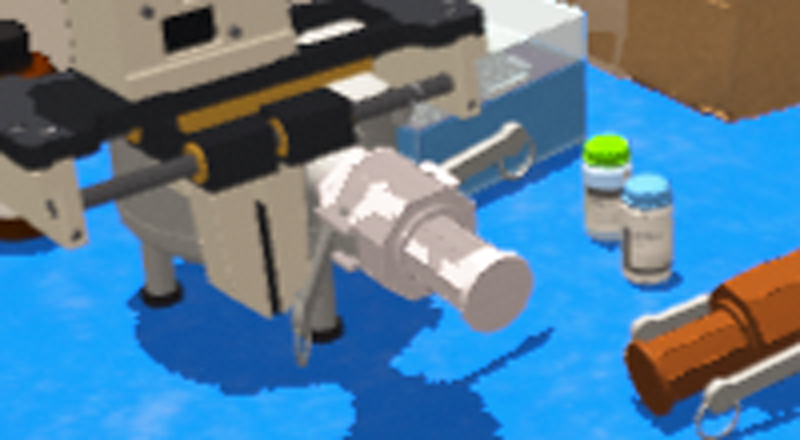

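View pics/w18.png

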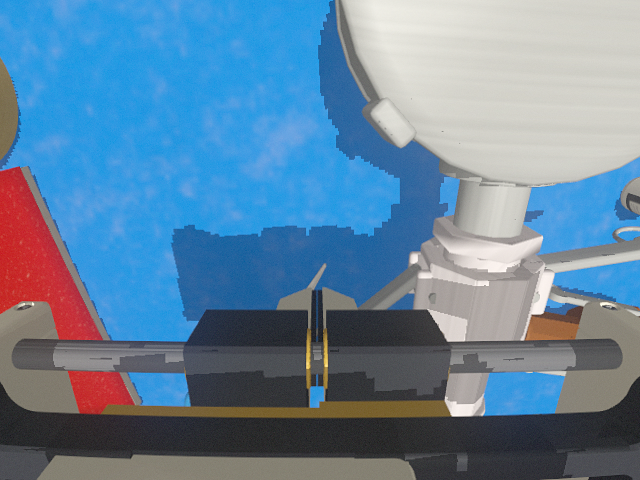

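send_rows([
  [[0.001, -0.005, 0.004, 0, 0.0], [0.001, -0.005, 0.005, 0, 0.0], [0, -0.003, 0.005, 0, 0.0]],
])

```text
time: 12.63
tool_pos: [546.9, 103.6, 81.0]
tcp_rot: [-1.441, 1.494, -3.079]
contact_force: [0.4, 2.0, 0.3]
grip_width: 0.5
```

send_rows([
  [[0, -0.002, 0.004, 0, 0.0], [0, 0, 0.003, 0, 0.0]],
])

```text
time: 12.8
tool_pos: [543.3, 95.9, 81.3]
tcp_rot: [-1.448, 1.493, -3.087]
contact_force: [-1.5, 2.0, 0.9]
grip_width: 0.4
```

```bash
python3 - <<'E'
from h import *
c,o=snap("wrist","w19");pose(o)
c,o=snap("scene","s19")
cv2.imwrite("pics/s19c.png",cv2.resize(c["color"][190:300,160:360],None,fx=4,fy=4,interpolation=cv2.INTER_CUBIC))
E
```

```text
t 12.8 tcp ad [-16.3  49.6  -8.7] z 81.3 F [-1.5  2.   0.9] w 0.4 tool y 0.997 0.005 -0.077 up [-0.997 -0.077  0.009]
```

View pics/s19c.png

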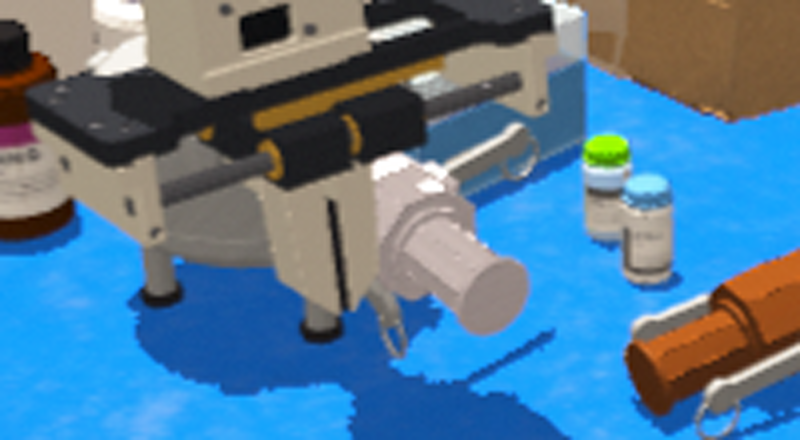

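View pics/w19.png

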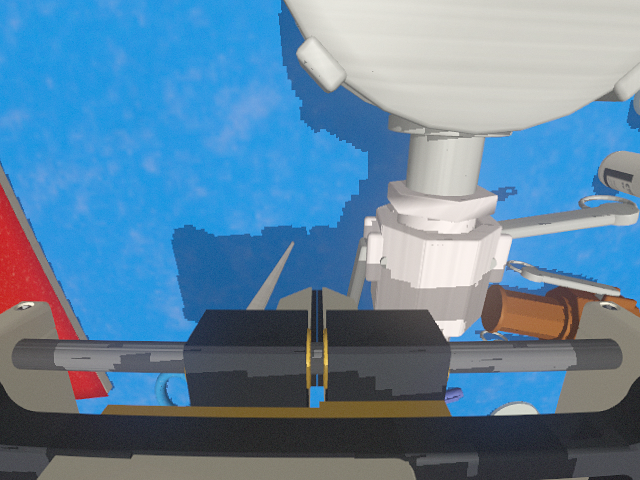

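send_rows([
  [[0, -0.005, 0.002, 0, 0.0], [0.001, -0.003, 0.003, 0, 0.0], [0, 0, 0.003, 0, 0.0]],
])

```text
time: 13.15
tool_pos: [536.3, 89.4, 81.5]
tcp_rot: [-1.479, 1.498, -3.118]
contact_force: [-0.3, 13.4, 2.2]
grip_width: 0.2
```

send_rows([
  [[0, 0, 0.003, 0, 0.0], [0, 0, 0.003, 0, 0.0]],
])

```text
time: 13.32
tool_pos: [536.0, 88.4, 82.2]
tcp_rot: [-1.609, 1.5, 3.034]
contact_force: [0.5, 14.3, 3.3]
grip_width: 0.2
```

```bash
python3 - <<'E'
from h import *
c,o=snap("wrist","w20");pose(o)
c2,o=snap("scene","s20")
cv2.imwrite("pics/s20c.png",np.hstack([cv2.resize(c2["color"][190:300,200:320],None,fx=3,fy=3,interpolation=cv2.INTER_CUBIC),cv2.resize(c["color"][170:335,300:420],None,fx=2,fy=2)]))
E
```

```text
t 13.32 tcp ad [-23.1  41.5  -7.8] z 82.2 F [ 0.5 14.3  3.3] w 0.2 tool y 0.997 0.004 -0.071 up [-0.997 -0.071 -0.003]
```

View pics/s20c.png

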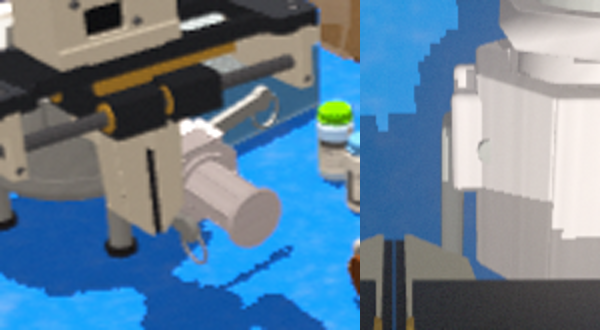

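send_rows([
  [[0, 0, -0.008, 0, 0.0], [0, 0, -0.012, 0, 0.0], [-0.02, 0, -0.004, 0, 0.0], [-0.03, 0, 0, 0, 0.0], [-0.03, 0, 0, 0, 0.0], [0, -0.01, 0.015, 0, 0.0], [0, -0.01, 0.02, 0, 0.0], [0, 0, 0.02, 0, 0.0], [0, 0, 0, 0, 0.0]],
])

```text
time: 14.17
tool_pos: [516.4, 61.3, 164.9]
tcp_rot: [-1.531, 1.493, 3.118]
contact_force: [0.8, -0.7, 1.0]
grip_width: 0.4
```

```bash
python3 - <<'E'
from h import *
c,o=snap("wrist","w21");pose(o)
E
```

```text
t 14.17 tcp ad [-40.7  13.   74.9] z 164.9 F [ 0.8 -0.7  1. ] w 0.4 tool y 0.997 0.01 -0.078 up [-0.997 -0.078  0.003]
```

View pics/w21.png

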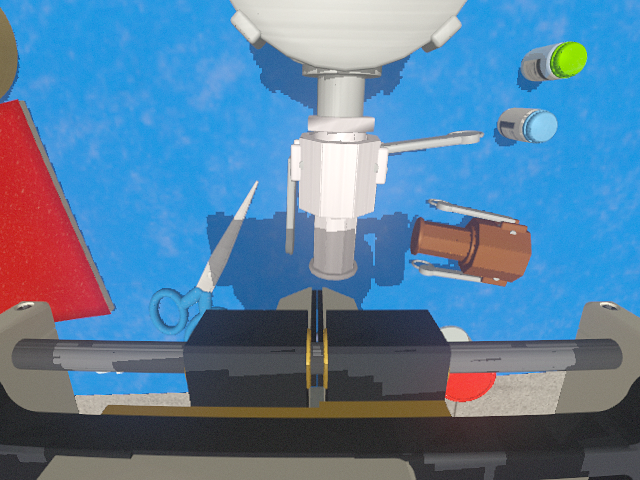

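```bash
python3 - <<'E'
from h import *
c,o=load("w21")
for n,u,v,z in [("Larm outer front",289,185,95),("Larm outer rear",286,245,95),("Lend",290,254,95),("sleeve L front",302,136,100),("sleeve L rear",301,205,100),("sleeveR front",379,137,100),("sleeveR rear",376,205,100),("Rend",482,135,95),("flange/land",342,131,106),("rim",342,139,106)]:
    print(n,ad(onplane(c,[(u,v)],z,o)[0]))
cv2.imwrite("pics/w21z.png",cv2.resize(c["color"][100:290,260:400],None,fx=3.1,fy=3.1,interpolation=cv2.INTER_CUBIC))
E
```

```text
Larm outer front [ 4.3 30.8  5. ]
Larm outer rear [-36.3  33.6   5. ]
Lend [-42.8  31.1   5. ]
sleeve L front [34.6 22.4 10. ]
sleeve L rear [-7.1 23.2 10. ]
sleeveR front [ 34.5 -22.7  10. ]
sleeveR rear [ -6.7 -23.8  10. ]
Rend [ 36.5 -86.    5. ]
flange/land [38.1 -0.4 16. ]
rim [33.7 -0.6 16. ]
```

View pics/w21z.png

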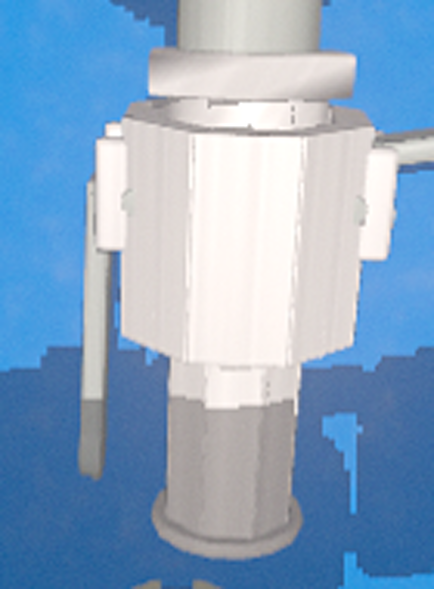

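```bash
python3 - <<'E'
from h import *
for w,p in [("w15",[(319.2,150.5),(319.2,160.2)]),("w21",[(260+245/3.1,100+97/3.1),(260+245/3.1,100+127/3.1)])]:
    c,o=load(w);print(w,[ad(x) for x in onplane(c,p,106,o)])
a=cv2.resize(load("w15")[0]["color"][130:180,270:370],None,fx=6,fy=6,interpolation=cv2.INTER_NEAREST)
b=cv2.resize(load("w21")[0]["color"][110:160,290:390],None,fx=6,fy=6,interpolation=cv2.INTER_NEAREST)
cv2.imwrite("pics/gap.png",np.vstack([a,b]))
E
```

```text
w15 [array([37.8, -0.5, 16. ]), array([32.2, -0.6, 16. ])]
w21 [array([37.9,  1.2, 16. ]), array([32.6,  1.1, 16. ])]
```

View pics/gap.png

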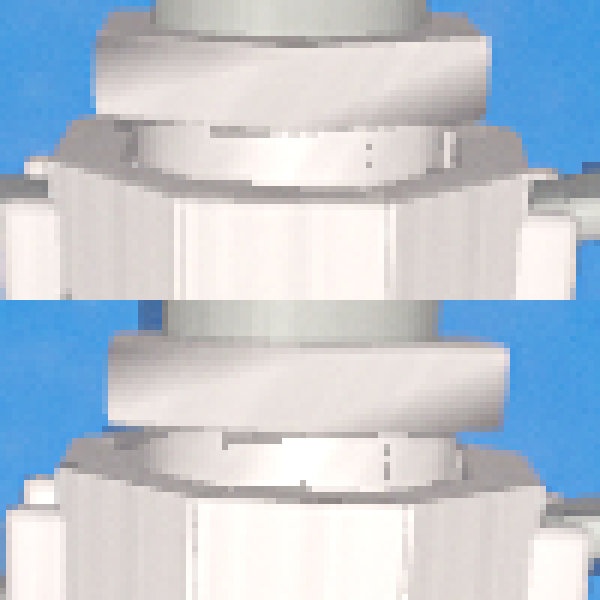

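send_rows([
  [[0, -0.014, 0.005, 0, 0.0], [0, -0.014, 0.004, 0, 0.0], [0, -0.012, 0.003, 0, 0.0], [0, 0, 0, 0, 0.0], [0.02, 0, 0, 0, 0.0]],
])

```text
time: 14.63
tool_pos: [475.5, 56.3, 149.2]
tcp_rot: [-1.546, 1.497, 3.103]
contact_force: [0.6, -0.3, 0.5]
grip_width: 0.2
```

```bash
python3 - <<'E'
from h import *
from plant import monitor
pose(monitor.get_obs())
E
```

```text
t 14.63 tcp ad [-81.1   5.1  59.2] z 149.2 F [ 0.6 -0.3  0.5] w 0.2 tool y 0.997 0.01 -0.074 up [-0.997 -0.074  0.002]
```

send_rows([
  [[0.02, 0, 0.005, 0, 0.0], [0.02, 0, 0, 0, 0.0], [0.018, 0, 0, 0, 0.0], [0.01, 0, 0, 0, 0.0], [0, 0, 0, 0, 0.0]],
])

```text
time: 15.05
tool_pos: [471.7, 55.4, 75.7]
tcp_rot: [-1.551, 1.495, 3.1]
contact_force: [-0.0, 0.1, -1.2]
grip_width: 0.8
```

```bash
python3 - <<'E'
from h import *
c,o=snap("wrist","w22");pose(o)
E
```

```text
t 15.05 tcp ad [-84.8   3.9 -14.3] z 75.7 F [-0.   0.1 -1.2] w 0.8 tool y 0.997 0.012 -0.075 up [-0.997 -0.075  0.001]
```

View pics/w22.png

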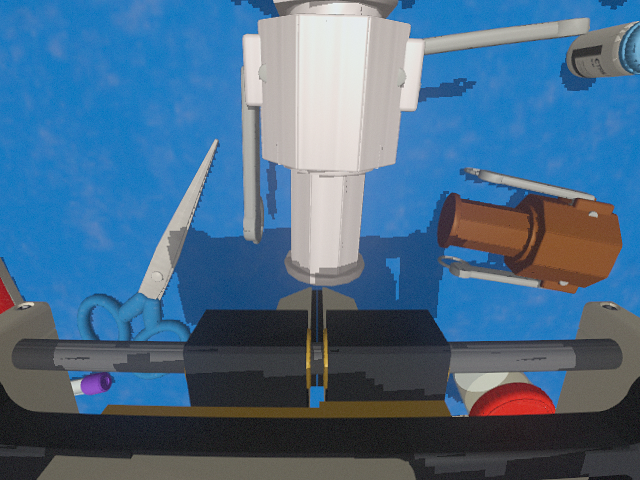

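send_rows([
  [[0, 0.006, 0.003, 0, 0.0], [0, 0.006, 0, 0, 0.0], [0, 0, 0, 0, 0.0]],
])

```text
time: 15.35
tool_pos: [485.2, 52.4, 76.5]
tcp_rot: [-1.55, 1.494, 3.103]
contact_force: [-5.8, 0.3, 1.5]
grip_width: 0.3
```

send_rows([
  [[0, 0.004, 0, 0, 0.0], [0, 0.004, 0, 0, 0.0]],
])

```text
time: 15.52
tool_pos: [485.0, 52.5, 75.7]
tcp_rot: [-1.547, 1.473, 3.106]
contact_force: [-18.0, -0.7, 9.6]
grip_width: 0.3
```

```bash
python3 - <<'E'
from h import *
c,o=snap("wrist","w23");pose(o)
E
```

```text
t 15.52 tcp ad [-71.4   1.9 -14.3] z 75.7 F [-18.   -0.7   9.6] w 0.3 tool y 0.995 0.014 -0.097 up [-0.995 -0.097  0.002]
```

View pics/w23.png

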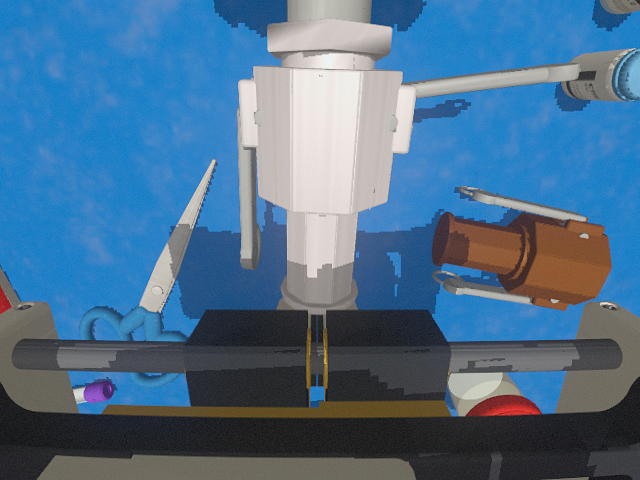

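send_rows([
  [[-0.003, 0.003, 0, 0, 0.0], [-0.003, 0.003, 0, 0, 0.0]],
])

```text
time: 15.73
tool_pos: [485.6, 52.4, 80.8]
tcp_rot: [-1.546, 1.457, 3.107]
contact_force: [-9.2, -0.9, 0.5]
grip_width: 1.0
```

send_rows([
  [[-0.001, 0.004, 0, 0, 0.0], [-0.001, 0.004, 0, 0, 0.0]],
])

```text
time: 15.9
tool_pos: [485.4, 52.2, 81.4]
tcp_rot: [-1.542, 1.435, 3.111]
contact_force: [-14.0, -0.6, 1.0]
grip_width: 0.6
```

```bash
python3 - <<'E'
from h import *
c,o=snap("wrist","w24");pose(o)
a=cv2.resize(load("w23")[0]["color"][10:100,250:410],None,fx=4,fy=4,interpolation=cv2.INTER_CUBIC)[:290]
b=cv2.resize(c["color"][10:110,250:410],None,fx=4,fy=4,interpolation=cv2.INTER_CUBIC)[-290:]
cv2.imwrite("pics/gap2.png",np.vstack([a,b]))
E
```

```text
t 15.9 tcp ad [-71.    1.7  -8.6] z 81.4 F [-14.   -0.6   1. ] w 0.6 tool y 0.991 0.013 -0.135 up [-0.991 -0.135  0.004]
```

View pics/gap2.png

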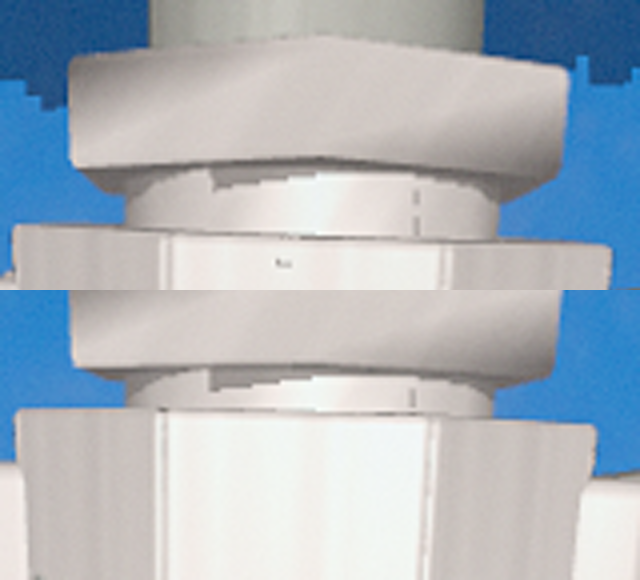

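```bash
python3 - <<'E'
from h import *
for w,p in [("w23",(325,69)),("w24",(325,68.2))]:
    c,o=load(w);print(w,ad(onplane(c,[p],114,o)[0]))
for w,p in [("w23",(330,10+158/4)),("w24",(330,10+(365-180)/4))]:
    c,o=load(w);print(w,"flange lower corner z~",[ad(onplane(c,[p],z,o)[0])[0] for z in(106,110,112)])
# sleeve rear shoulder top corner & tail for comparison
E
```

```text
w23 [32.5  1.3 24. ]
w24 [34.6  1.2 24. ]
w23 flange lower corner z~ [np.float64(38.4), np.float64(37.9), np.float64(37.7)]
w24 flange lower corner z~ [np.float64(38.1), np.float64(37.9), np.float64(37.8)]
```

send_rows([
  [[0, -0.004, 0, 0, 0.0], [0, -0.008, 0, 0, 0.0], [0, 0, 0, 0, 0.0]],
])

```text
time: 16.2
tool_pos: [473.9, 52.9, 84.1]
tcp_rot: [-1.541, 1.435, 3.111]
contact_force: [0.5, 0.0, 0.3]
grip_width: 0.1
```

```bash
python3 - <<'E'
from h import *
c,o=snap("wrist","w25");pose(o)
cv2.imwrite("pics/w25c.png",cv2.resize(c["color"][0:270,200:440],None,fx=2.5,fy=2.2,interpolation=cv2.INTER_CUBIC))
E
```

```text
t 16.2 tcp ad [-82.5   1.6  -5.9] z 84.1 F [0.5 0.  0.3] w 0.1 tool y 0.991 0.013 -0.136 up [-0.991 -0.136  0.004]
```

View pics/w25c.png

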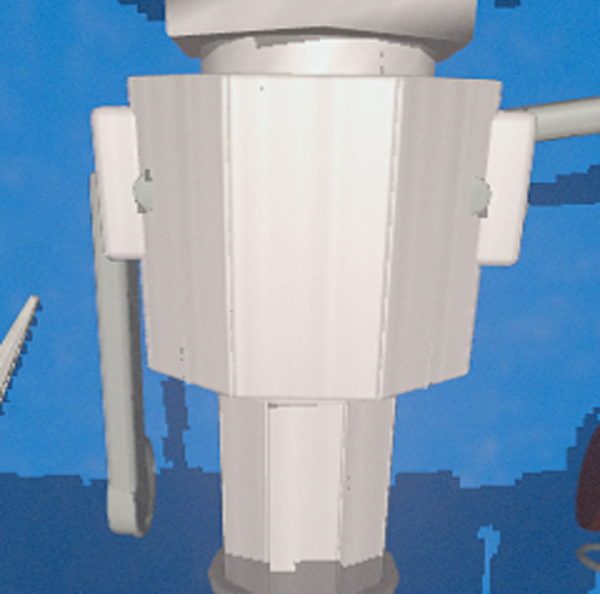

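```bash
python3 - <<'E'
from h import *
c,o=load("w25")
g=lambda u,v:(200+(u+.5)/2.5-.5,(v+.5)/2.2-.5)
for n,p,z in [("rim",g(315,77),114),("flange",g(315,32),108),("sleeve rear",g(305,398),114)]: print(n,ad(onplane(c,[p],z,o)[0]))
for n,p,z in [("w24 rear",(0,0),114)]: pass
cv2.imwrite("pics/w2425.png",np.hstack([load(w)[0]["color"][:330,210:430] for w in("w23","w24","w25")]))
E
```

```text
rim [31.9  0.9 24. ]
flange [37.8  0.9 18. ]
sleeve rear [-10.7   1.2  24. ]
```

View pics/w2425.png

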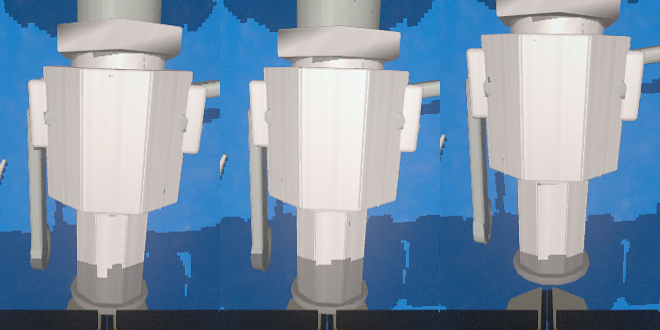

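send_rows([
  [[-0.02, 0, 0, 0, 0.0], [-0.03, 0, 0, 0, 0.0], [-0.03, 0, 0, 0, 0.0], [-0.02, 0.02, 0.01, 0, 0.0], [0, 0.025, 0.015, 0, 0.0], [0, 0.025, 0.015, 0, 0.0], [0, 0.025, 0.015, 0, 0.0], [0, 0.02, 0.01, 0, 0.0], [0, 0, 0, 0, 0]],
])

```text
time: 17.0
tool_pos: [609.5, -22.3, 180.7]
tcp_rot: [-1.525, 1.459, 3.129]
contact_force: [-1.0, 0.2, -0.9]
grip_width: 0.3
```

```bash
python3 - <<'E'
from h import *
c,o=snap("wrist","w26");pose(o)
E
```

```text
t 17.0 tcp ad [ 58.3 -63.5  90.7] z 180.7 F [-1.   0.2 -0.9] w 0.3 tool y 0.994 0.015 -0.112 up [-0.994 -0.112  0.005]
```

send_rows([
  [[0.02, 0.005, 0.002, 0, 0.0], [0.025, 0.004, 0, 0, 0.0], [0.025, 0.003, 0, 0, 0.0], [0.018, 0.002, 0, 0, 0.0], [0, 0, 0, 0, 0]],
])

```text
time: 17.47
tool_pos: [612.7, -21.9, 92.9]
tcp_rot: [-1.53, 1.466, 3.125]
contact_force: [-1.8, 0.8, -0.6]
grip_width: 0.9
```

```bash
python3 - <<'E'
from h import *
c,o=snap("wrist","w27");pose(o)
E
```

```text
t 17.47 tcp ad [ 61.5 -62.8   2.9] z 92.9 F [-1.8  0.8 -0.6] w 0.9 tool y 0.994 0.016 -0.105 up [-0.994 -0.105  0.004]
```

View pics/w27.png

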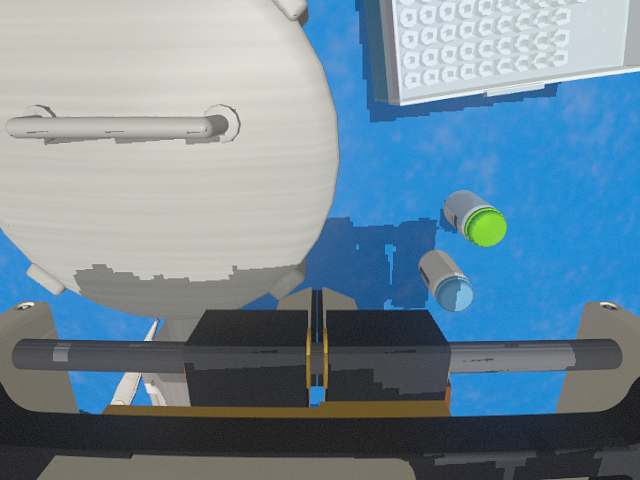

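send_rows([
  [[0.013, 0.001, 0.002, 0, 0.0], [0.001, -0.007, 0.004, 0, 0.0], [0.001, -0.008, 0.004, 0, 0.0], [0.001, -0.008, 0.003, 0, 0.0], [0.001, -0.007, 0.002, 0, 0.0]],
])

```text
time: 17.93
tool_pos: [583.4, -34.1, 88.9]
tcp_rot: [-1.515, 1.48, -3.14]
contact_force: [1.5, -0.0, -0.1]
grip_width: 0.4
```

```bash
python3 - <<'E'
from h import *
c,o=snap("wrist","w28");pose(o)
E
```

```text
t 17.93 tcp ad [ 33.2 -77.2  -1.1] z 88.9 F [ 1.5 -0.  -0.1] w 0.4 tool y 0.996 0.019 -0.091 up [-0.996 -0.091  0.005]
```

send_rows([
  [[0.007, 0, 0, 0, 0.0], [0.003, -0.008, 0.0, 0, 0.0], [0.002, -0.008, -0.001, 0, 0.0], [0.001, -0.007, -0.003, 0, 0.0], [0.001, -0.007, -0.004, 0, 0.0]],
])

```text
time: 18.4
tool_pos: [553.8, -25.5, 81.5]
tcp_rot: [-1.484, 1.49, -3.111]
contact_force: [1.4, -0.8, -0.2]
grip_width: 0.4
```

```bash
python3 - <<'E'
from h import *
c,o=snap("wrist","w29");pose(o)
E
```

```text
t 18.4 tcp ad [  3.  -70.8  -8.5] z 81.5 F [ 1.4 -0.8 -0.2] w 0.4 tool y 0.997 0.017 -0.081 up [-0.997 -0.081  0.007]
```

View pics/w29.png

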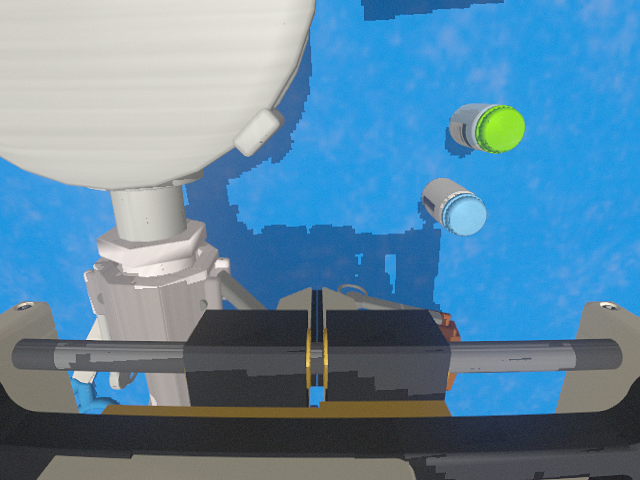

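send_rows([
  [[0.001, -0.006, -0.004, 0, 0.0], [0.001, -0.006, -0.005, 0, 0.0], [0, -0.004, -0.005, 0, 0.0], [0, -0.003, -0.004, 0, 0.0], [0, -0.003, -0.003, 0, 0.0]],
])

```text
time: 18.87
tool_pos: [531.4, -0.7, 82.1]
tcp_rot: [-1.47, 1.492, -3.095]
contact_force: [1.1, -2.7, 0.7]
grip_width: 0.5
```

```bash
python3 - <<'E'
from h import *
c,o=snap("wrist","w30");pose(o)
E
```

```text
t 18.87 tcp ad [-21.2 -47.7  -7.9] z 82.1 F [ 1.1 -2.7  0.7] w 0.5 tool y 0.997 0.018 -0.078 up [-0.997 -0.078  0.008]
```

View pics/w30.png

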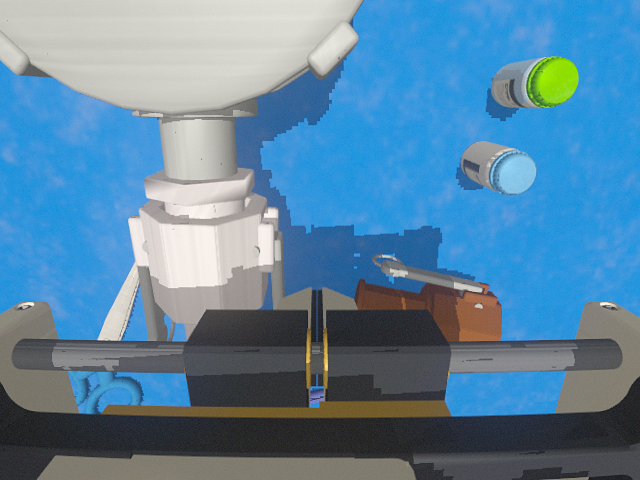

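Now press it home.

send_rows([
  [[0, -0.002, -0.003, 0, 0.0], [0, 0, -0.003, 0, 0.0], [0, 0, -0.003, 0, 0.0]],
])

```text
time: 19.17
tool_pos: [529.4, 3.9, 83.2]
tcp_rot: [-1.343, 1.491, -2.966]
contact_force: [-2.5, -17.0, 3.5]
grip_width: 0.2
```

send_rows([
  [[0, 0, -0.003, 0, 0.0], [0, 0, -0.003, 0, 0.0]],
])

```text
time: 19.33
tool_pos: [529.3, 4.2, 83.9]
tcp_rot: [-1.228, 1.488, -2.85]
contact_force: [-2.0, -14.9, 4.2]
grip_width: 0.4
```

```bash
python3 - <<'E'
from h import *
c,o=snap("wrist","w31");pose(o)
E
```

```text
t 19.33 tcp ad [-23.6 -43.   -6.1] z 83.9 F [ -2.  -14.9   4.2] w 0.4 tool y 0.997 0.021 -0.078 up [-0.997 -0.078  0.028]
```

View pics/w31.png

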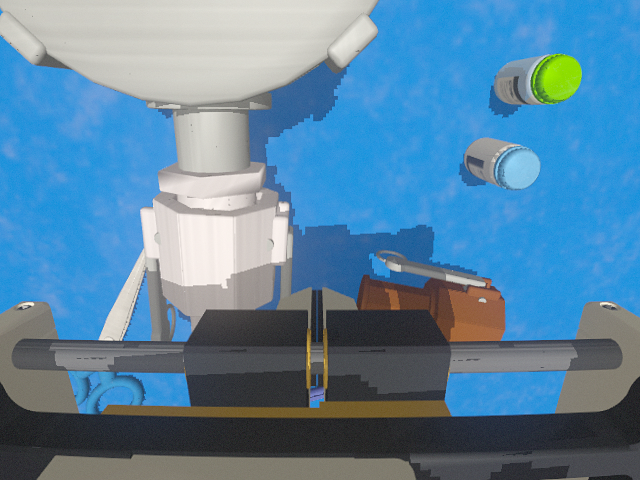

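send_rows([
  [[0, 0, 0.008, 0, 0.0], [0, 0, 0.012, 0, 0.0], [-0.02, 0, 0.004, 0, 0.0], [-0.03, 0, 0, 0, 0.0], [-0.03, 0, 0, 0, 0.0], [0, -0.005, -0.02, 0, 0.09], [0, -0.005, -0.025, 0, 0.09], [0, 0, -0.02, 0, 0.09], [0, 0, 0, 0, 0.09]],
])

```text
time: 20.13
tool_pos: [524.8, 45.1, 164.8]
tcp_rot: [-1.324, 1.479, -2.953]
contact_force: [-0.3, -0.4, 0.1]
grip_width: 22.4
```

```bash
python3 - <<'E'
from h import *
c,o=snap("wrist","w32");pose(o)
cv2.imwrite("pics/w32z.png",cv2.resize(c["color"][60:300,220:420],None,fx=2.5,fy=2.5,interpolation=cv2.INTER_CUBIC))
E
```

```text
t 20.13 tcp ad [-31.1  -2.5  74.8] z 164.8 F [-0.3 -0.4  0.1] w 22.4 tool y 0.996 0.015 -0.089 up [-0.996 -0.089  0.022]
```

View pics/w32z.png

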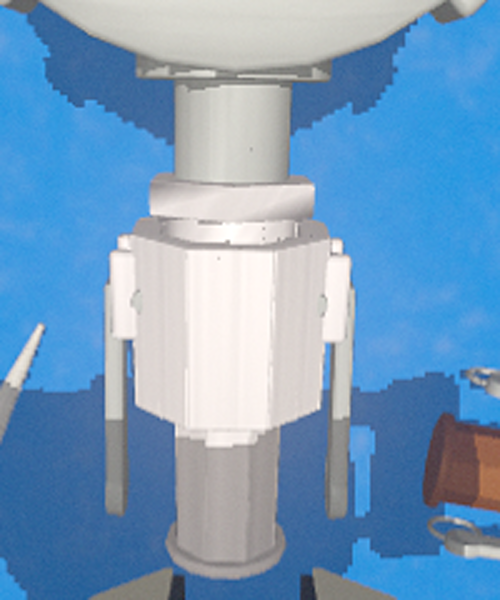

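```bash
python3 - <<'E'
from h import *
c,o=load("w32")
g=lambda u,v:(220+(u+.5)/2.5-.5,60+(v+.5)/2.5-.5)
for n,u,v,z in [("flange",240,220,106),("rim in",240,242,106.8),("rim out",240,248,114),("rear sh",235,428,114),("tail top",225,565,108),
 ("L front",107,320,95),("L rear",105,500,95),("R front",353,320,95),("R rear",348,500,95),("slL f",133,240,100),("slL r",136,400,100),("slR f",328,240,100),("slR r",321,400,100)]:
    print(n,ad(onplane(c,[g(u,v)],z,o)[0]))
E
```

```text
flange [37.7 -1.9 16. ]
rim in [32.8 -1.9 16.8]
rim out [32.6 -1.8 24. ]
rear sh [-10.1  -1.3  24. ]
tail top [-51.    0.7  18. ]
L front [11.4 30.8  5. ]
L rear [-38.3  33.4   5. ]
R front [ 12.1 -31.    5. ]
R rear [-37.9 -32.8   5. ]
slL f [32.  23.2 10. ]
slL r [-8.  23.6 10. ]
slR f [ 32.6 -23.   10. ]
slR r [ -7.5 -23.3  10. ]
```

```bash
python3 - <<'E'
from h import *
c,o=snap("scene","s32");im=c["color"].copy()
big=cv2.resize(im[180:290,180:320],None,fx=5.5,fy=5.5,interpolation=cv2.INTER_CUBIC)
W=lambda x,y,z:N+x*dx+y*dy+np.array([0,0,z])
a=np.linspace(0,2*np.pi,24,endpoint=False)
for x,r,col in [(-56,18,(0,0,255)),(39,20,(0,255,0)),(36,24,(255,0,0))]:
    for t in a:
        p=(proj(c,W(x,r*np.cos(t),r*np.sin(t)))[0]-[180,180]+.5)*5.5
        cv2.circle(big,tuple(int(v) for v in p),2,col,-1)
cv2.imwrite("pics/s32c.png",big)
E
```

```text
(no output)
```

View pics/s32c.png

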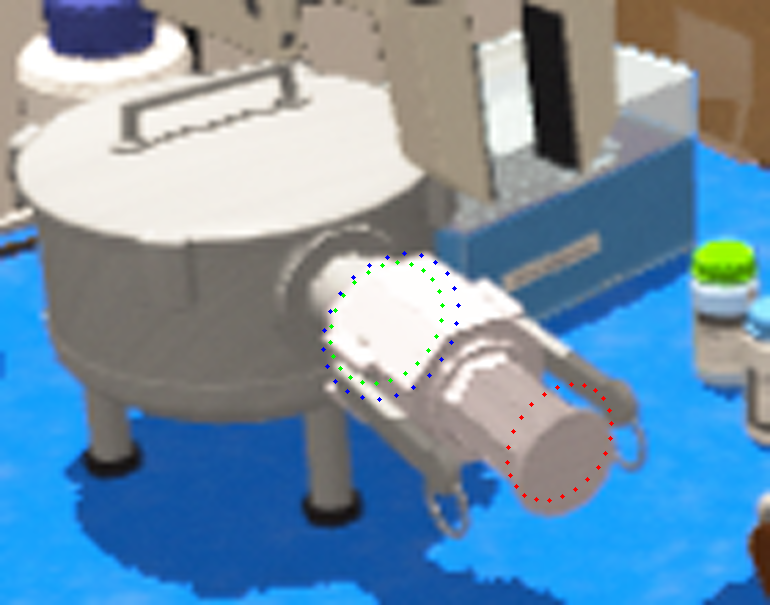

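send_rows([
  [[0, -0.014, -0.001, 0, 0.0], [0, -0.014, -0.001, 0, 0.0], [0, -0.014, 0, 0, 0.0], [0.01, -0.008, 0, 0, 0.0], [0.02, 0, 0, 0, 0.0], [0.02, 0, 0, 0, 0.0], [0.02, 0, 0, 0, 0.0], [0.015, 0, 0, 0, 0.0], [0, 0, 0, 0, 0]],
])

```text
time: 20.98
tool_pos: [464.3, 36.2, 80.0]
tcp_rot: [-1.306, 1.476, -2.943]
contact_force: [-0.3, 0.8, -0.2]
grip_width: 0.0
```

```bash
python3 - <<'E'
from h import *
c,o=snap("wrist","w33");pose(o)
E
```

```text
t 20.98 tcp ad [-90.8 -15.7 -10. ] z 80.0 F [-0.3  0.8 -0.2] w 0.0 tool y 0.996 0.007 -0.092 up [-0.995 -0.092  0.025]
```

View pics/w33.png

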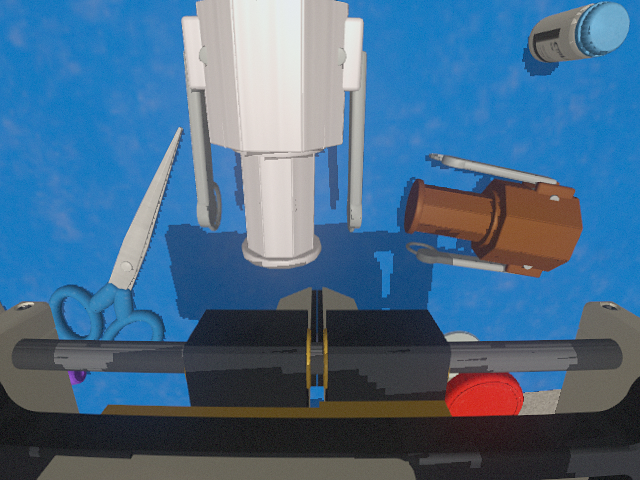

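send_rows([
  [[0.003, 0.003, -0.008, 0, 0.0], [0.003, 0.005, -0.007, 0, 0.0], [0, 0.005, 0, 0, 0.0], [0, 0, 0, 0, 0]],
])

```text
time: 21.37
tool_pos: [482.1, 50.1, 75.5]
tcp_rot: [-1.291, 1.482, -2.929]
contact_force: [-0.4, -0.7, 0.1]
grip_width: 0.6
```

send_rows([
  [[0, 0.005, 0, 0, 0.0], [-0.002, 0.004, 0, 0, 0.0], [-0.003, 0.004, 0, 0, 0.0]],
])

```text
time: 21.62
tool_pos: [485.0, 50.6, 78.0]
tcp_rot: [-1.347, 1.455, -2.984]
contact_force: [-10.9, 0.1, 1.5]
grip_width: 0.1
```

send_rows([
  [[-0.002, 0.004, 0, 0, 0.0], [-0.002, 0.004, 0, 0, 0.0]],
])

```text
time: 21.78
tool_pos: [485.0, 50.8, 79.9]
tcp_rot: [-1.374, 1.435, -3.01]
contact_force: [-11.9, -0.5, 0.7]
grip_width: 0.7
```

```bash
python3 - <<'E'
from h import *
c,o=snap("wrist","w34");pose(o)
cv2.imwrite("pics/w34z.png",cv2.resize(c["color"][0:260,220:420],None,fx=3,fy=2.3,interpolation=cv2.INTER_CUBIC))
E
```

```text
t 21.78 tcp ad [-71.2   0.3 -10.1] z 79.9 F [-11.9  -0.5   0.7] w 0.7 tool y 0.991 0.007 -0.133 up [-0.991 -0.133  0.027]
```

View pics/w34z.png

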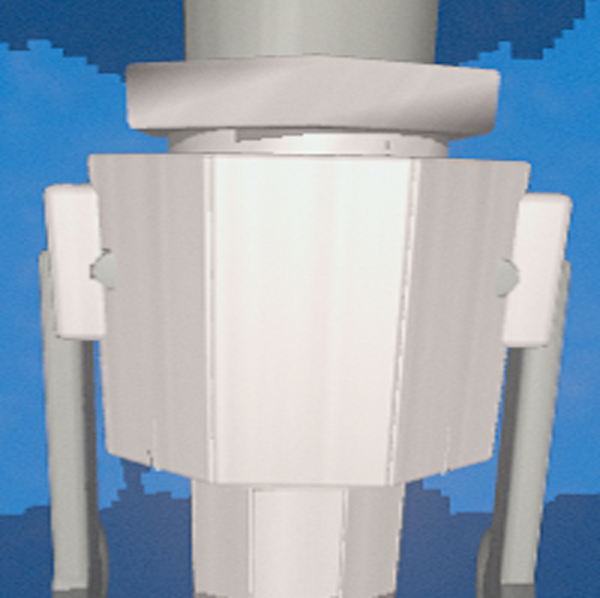

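send_rows([
  [[0, -0.006, 0, 0, 0.0], [0, -0.012, 0, 0, 0.0], [0, -0.012, 0, 0, 0.0], [-0.03, 0, 0, 0, 0.0], [-0.035, 0, 0, 0, 0.0], [-0.03, 0.01, 0, 0, 0.0], [0, 0.015, 0, 0, 0.0], [0, 0, 0, 0, 0]],
])

```text
time: 22.5
tool_pos: [492.1, 53.5, 180.5]
tcp_rot: [-1.374, 1.433, -3.007]
contact_force: [0.3, -0.5, -0.0]
grip_width: 0.2
```

```bash
python3 - <<'E'
from h import *
c,o=snap("wrist","w35");pose(o)
c2,_=snap("scene","s35");c3,_=snap("top","t35")
cv2.imwrite("pics/f35.png",np.hstack([cv2.resize(c["color"][0:300,170:470],(400,400)),cv2.resize(c2["color"][180:330,180:330],(400,400),interpolation=cv2.INTER_CUBIC)]))
E
```

```text
t 22.5 tcp ad [-64.3   3.5  90.5] z 180.5 F [ 0.3 -0.5 -0. ] w 0.2 tool y 0.991 0.009 -0.135 up [-0.991 -0.135  0.027]
```

View pics/f35.png

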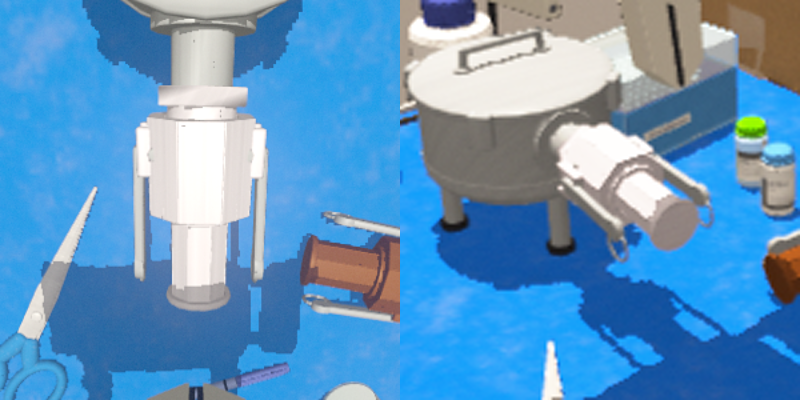

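View pics/t35.png

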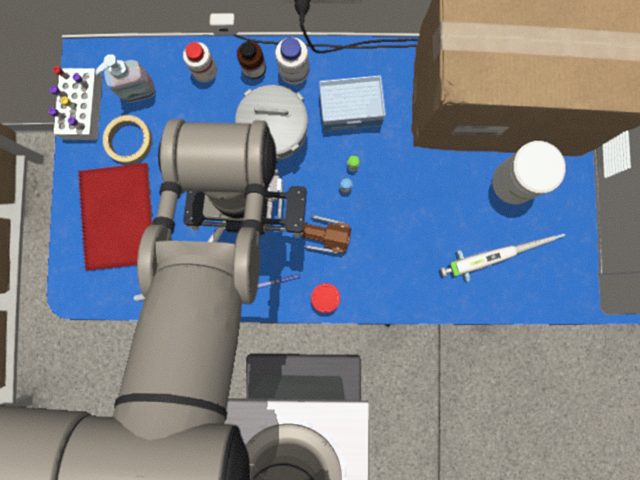

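```bash
python3 - <<'E'
from h import *
c,o=load("w35")
cv2.imwrite("pics/w35z.png",cv2.resize(c["color"][50:240,240:400],None,fx=4,fy=3.1,interpolation=cv2.INTER_CUBIC))
s=[load(n)[0]["color"][230:280,255:305] for n in("s32","s35")]
cv2.imwrite("pics/tail.png",np.hstack([cv2.resize(x,(390,390),interpolation=cv2.INTER_CUBIC) for x in s]))
E
```

```text
(no output)
```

View pics/w35z.png

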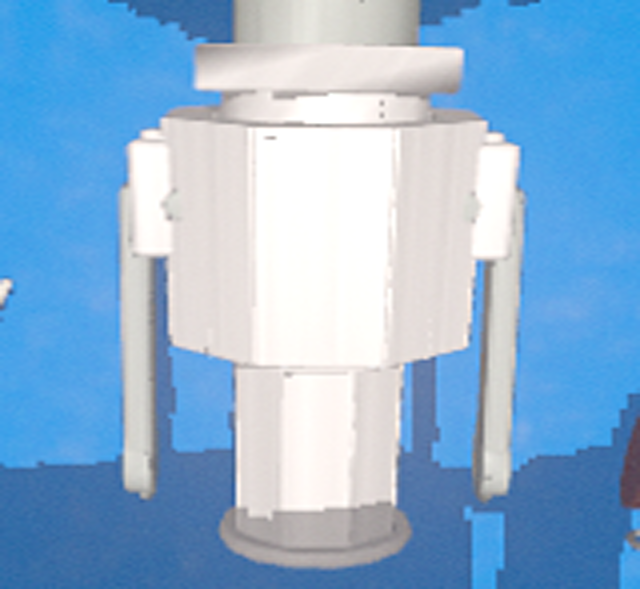

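View pics/tail.png

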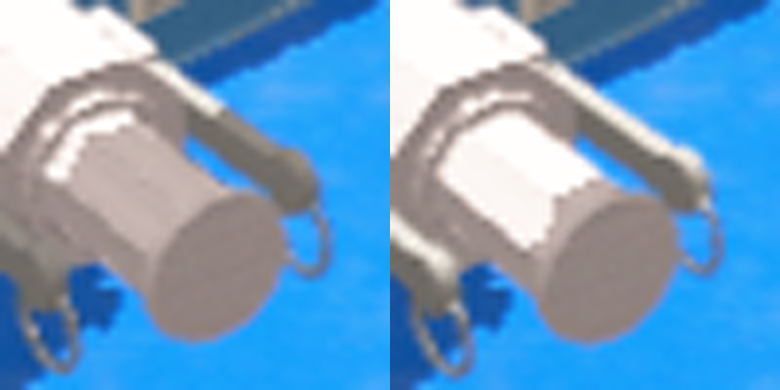

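```bash
python3 - <<'E'
from h import *
c,_=load("s35")
print("nose proj",proj(c,N),"seen ~",(170+297.5/3.2,170+249/3.2))
T=N-56*dx
print("tail proj",proj(c,T),proj(c,T-[0,0,4]),proj(c,T-3*dx-[0,0,4]),"seen",(282.9,264.4))
s,_=load("scene0");cv2.imwrite("pics/nose.png",cv2.resize(s["color"][220:270,230:280],(600,600),interpolation=cv2.INTER_CUBIC))
E
```

```text
nose proj [[262.21467365 246.83429764]] seen ~ (262.96875, 247.8125)
tail proj [[281.36420239 259.98353421]] [[281.45767648 262.18969157]] [[282.53143967 262.93238734]] seen (282.9, 264.4)
```

View pics/nose.png

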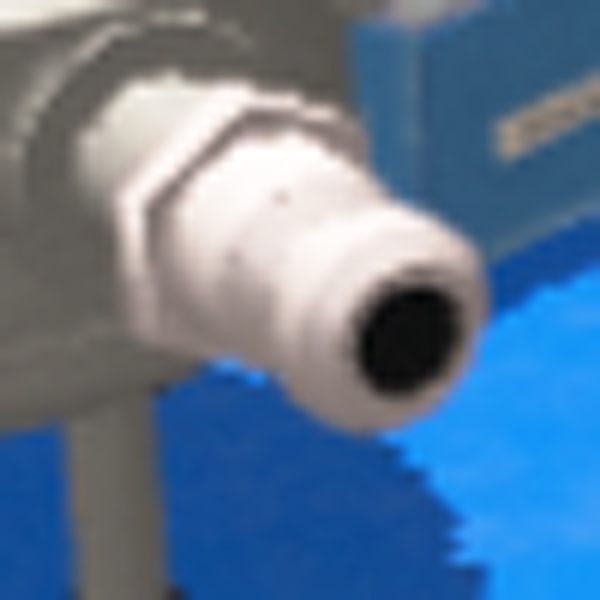

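send_rows([
  [[0, 0.015, 0.003, 0, 0.09], [0, 0.02, 0, 0, 0.09], [0, 0.014, 0, 0, 0.09], [0, 0, 0, 0, 0.09], [0, 0, 0, 0, 0.09], [0, 0, 0, 0, 0.09], [0.02, 0, 0, 0, 0.09], [0.01, 0, 0, 0, 0.09], [0, 0, 0, 0, 0.09]],
])

```text
time: 23.4
tool_pos: [523.7, 48.0, 137.3]
tcp_rot: [-1.398, 1.413, -3.029]
contact_force: [0.1, -0.5, -0.4]
grip_width: 55.7
```

```bash
python3 - <<'E'
from h import *
c,o=snap("wrist","w36");pose(o);print(R(o)[:,2])
E
```

```text
t 23.4 tcp ad [-32.4   0.3  47.3] z 137.3 F [ 0.1 -0.5 -0.4] w 55.7 tool y 0.988 0.011 -0.155 up [-0.988 -0.155  0.027]
[-0.0582282  -0.9979351   0.02711129]
```

View pics/w36.png

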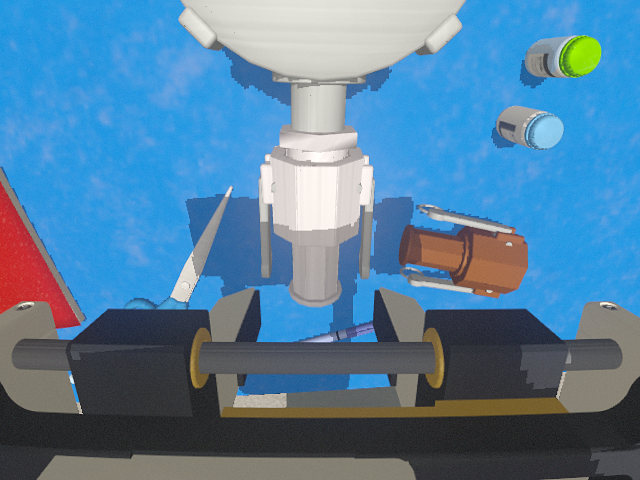

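send_rows([
  [[0, 0.005, 0, 0, 0.0918], [0, 0.005, 0, 0, 0.0918], [0, 0.005, 0, 0, 0.0918], [0, 0, 0, 0, 0.0918], [0, 0, 0, 0, 0.0918], [0, 0, 0, 0, 0.0918], [0, 0, 0, 0, 0.0918]],
])

```text
time: 24.03
tool_pos: [541.9, 47.0, 138.4]
tcp_rot: [-1.393, 1.418, -3.024]
contact_force: [-1.0, 1.0, -0.7]
grip_width: 91.7
```

```bash
python3 - <<'E'
from h import *
from plant import monitor
pose(monitor.get_obs())
E
```

```text
t 24.03 tcp ad [-14.2   0.7  48.4] z 138.4 F [-1.   1.  -0.7] w 91.7 tool y 0.989 0.011 -0.15 up [-0.988 -0.15   0.027]
```

send_rows([
  [[0.02, 0, 0, 0, 0.0918], [0.02, 0, 0, 0, 0.0918], [0.015, 0, 0, 0, 0.0918], [0, 0, 0, 0, 0.0918]],
])

```text
time: 24.37
tool_pos: [534.6, 46.1, 84.1]
tcp_rot: [-1.388, 1.422, -3.019]
contact_force: [-0.7, 0.8, 0.2]
grip_width: 91.7
```

```bash
python3 - <<'E'
from h import *
c,o=snap("wrist","w37");pose(o)
E
```

```text
t 24.37 tcp ad [-21.4  -0.8  -5.9] z 84.1 F [-0.7  0.8  0.2] w 91.7 tool y 0.989 0.011 -0.145 up [-0.989 -0.145  0.027]
```

View pics/w37.png

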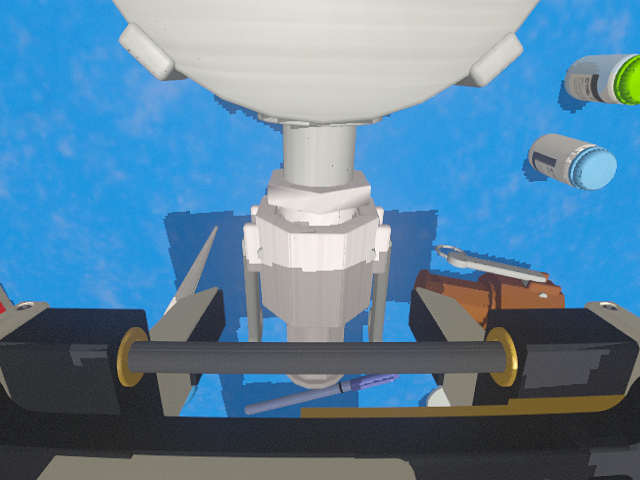

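send_rows([
  [[0.006, 0, 0, 0, 0.03], [0, 0, 0, 0, 0.03], [0, 0, 0, 0, 0.03], [0, 0, 0, 0, 0.03], [0, 0, 0, 0, 0.03], [0, 0, 0, 0, 0.03]],
])

```text
time: 24.92
tool_pos: [536.6, 46.1, 82.6]
tcp_rot: [-1.382, 1.429, -3.013]
contact_force: [0.9, -0.7, -3.3]
grip_width: 63.4
```

send_rows([
  [[0, 0, 0, 0, 0.03], [0, 0, 0, 0, 0.03]],
])

```text
time: 25.08
tool_pos: [536.6, 46.1, 82.5]
tcp_rot: [-1.382, 1.429, -3.013]
contact_force: [-0.6, 1.2, -1.9]
grip_width: 63.0
```

```bash
python3 - <<'E'
from h import *
c,o=snap("wrist","w38");pose(o)
cv2.imwrite("pics/w38z.png",cv2.resize(c["color"][120:340,210:430],None,fx=2.7,fy=2.7,interpolation=cv2.INTER_CUBIC))
E
```

```text
t 25.08 tcp ad [-19.4  -0.6  -7.5] z 82.5 F [-0.6  1.2 -1.9] w 63.0 tool y 0.99 0.011 -0.139 up [-0.99  -0.139  0.027]
```

View pics/w38z.png

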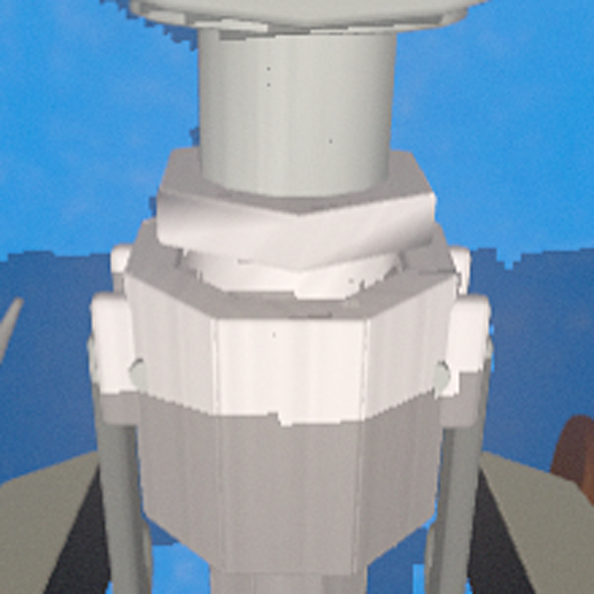

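send_rows([
  [[-0.003, 0.001, 0, 0, 0.03], [-0.002, 0.003, 0, 0, 0.03], [-0.001, 0.003, 0, 0, 0.03]],
])

```text
time: 25.38
tool_pos: [537.2, 46.1, 85.1]
tcp_rot: [-1.4, 1.411, -3.031]
contact_force: [-9.4, 0.7, -0.2]
grip_width: 63.0
```

```bash
python3 - <<'E'
from h import *
c,o=snap("wrist","w39");pose(o);c2,_=snap("scene","s39")
cv2.imwrite("pics/w39z.png",np.hstack([cv2.resize(c["color"][120:340,210:430],(440,440),interpolation=cv2.INTER_CUBIC),cv2.resize(c2["color"][230:280,255:305],(350,440),interpolation=cv2.INTER_CUBIC)]))
E
```

```text
t 25.38 tcp ad [-18.8  -0.6  -4.9] z 85.1 F [-9.4  0.7 -0.2] w 63.0 tool y 0.987 0.011 -0.157 up [-0.987 -0.157  0.027]
```

View pics/w39z.png

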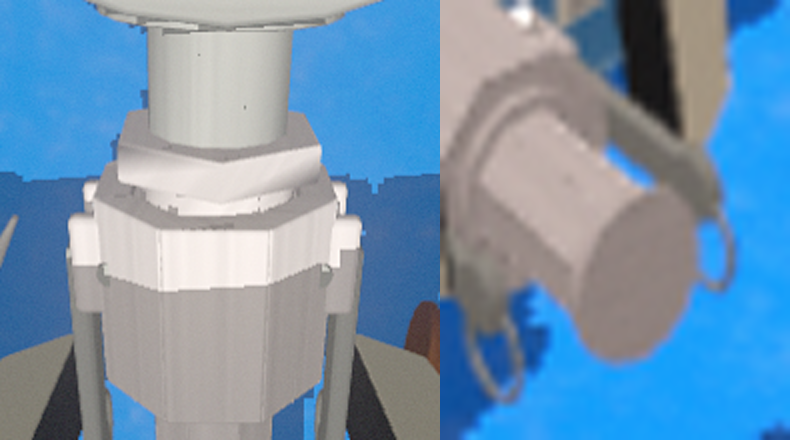

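send_rows([
  [[0, 0.002, 0, 0, 0.03], [0, 0, 0, 0, 0.09], [0, 0, 0, 0, 0.09], [0, 0, 0, 0, 0.09], [0, 0, 0, 0, 0.09], [0, 0, 0, 0, 0.09]],
])

```text
time: 25.98
tool_pos: [539.4, 46.0, 86.5]
tcp_rot: [-1.399, 1.41, -3.03]
contact_force: [-0.5, 0.0, 0.8]
grip_width: 88.9
```

```bash
python3 - <<'E'
from h import *
c,o=snap("wrist","w40");pose(o);c2,_=snap("scene","s40")
cv2.imwrite("pics/w40z.png",np.hstack([cv2.resize(c["color"][120:340,210:430],(440,440),interpolation=cv2.INTER_CUBIC),cv2.resize(c2["color"][230:280,255:305],(350,440),interpolation=cv2.INTER_CUBIC)]))
E
```

```text
t 25.98 tcp ad [-16.6  -0.5  -3.5] z 86.5 F [-0.5  0.   0.8] w 88.9 tool y 0.987 0.011 -0.157 up [-0.987 -0.157  0.027]
```

View pics/w40z.png

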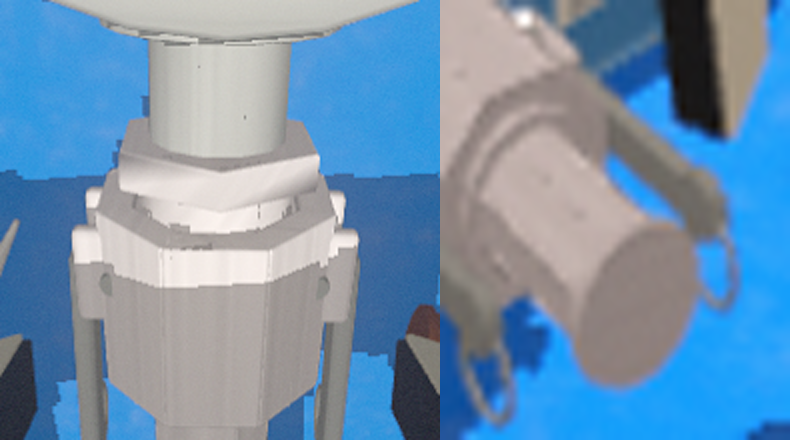

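send_rows([
  [[-0.015, -0.003, 0, 0, 0.09], [-0.025, -0.004, 0, 0, 0.09], [-0.03, -0.004, 0, 0, 0.09], [-0.03, -0.01, 0, 0, 0.09], [0, -0.015, 0, 0, 0.09], [0, 0, 0, 0, 0.09]],
])

```text
time: 26.58
tool_pos: [519.0, 49.9, 194.4]
tcp_rot: [-1.402, 1.407, -3.033]
contact_force: [0.6, 0.2, -0.1]
grip_width: 89.8
```

```bash
python3 - <<'E'
from h import *
c,o=snap("wrist","w41");pose(o);c2,_=snap("scene","s41")
cv2.imwrite("pics/w41z.png",np.hstack([cv2.resize(c["color"][30:280,210:430],(390,440),interpolation=cv2.INTER_CUBIC),cv2.resize(c2["color"][190:290,210:310],(400,440),interpolation=cv2.INTER_CUBIC)]))
t,_=snap("top","t41");t0,_=load("top0")
for n,p in [("cup",(325,298)),("g",(353,162)),("b",(346,185))]:
    x,y=p;tp=t0["color"][y-9:y+10,x-9:x+10];r=cv2.matchTemplate(t["color"][y-20:y+21,x-20:x+21],tp,cv2.TM_CCOEFF_NORMED);print(n,r.max(),np.array(np.unravel_index(r.argmax(),r.shape))-11)
E
```

```text
t 26.58 tcp ad [-37.3   1.9 104.4] z 194.4 F [ 0.6  0.2 -0.1] w 89.8 tool y 0.987 0.011 -0.161 up [-0.987 -0.161  0.027]
cup 0.6452422 [0 0]
g 0.9968901 [0 0]
b 0.99554724 [0 0]
```

View pics/w41z.png

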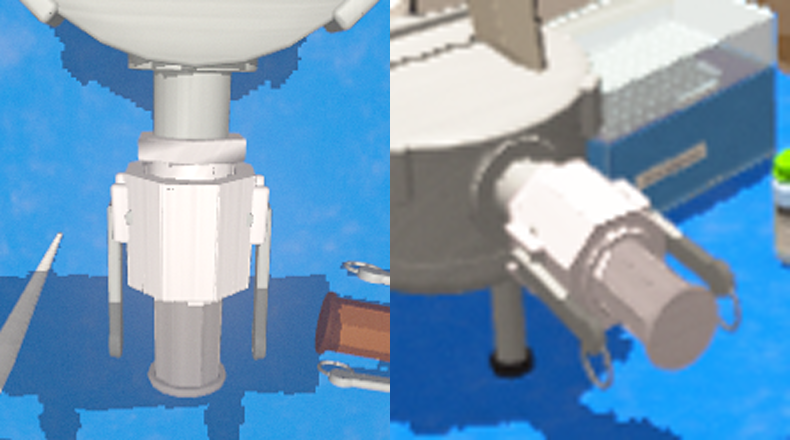

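```bash
python3 - <<'E'
from plant import close_job
print(close_job())
E
```

```text
the job is handed in; nothing more can be done
None
```

The coupling is on the tank adaptor with both cam arms closed, and I handed the job in at about 26.6 s with the gripper clear of everything. The one thing short of ideal is that its tail hangs a little low.

- **Seating:** It jammed with about 8 mm to go. I let go and pushed it the rest of the way, first on the sleeve shoulder and later on the tail. The last pushes moved it no more than about 0.6 mm against 9–12 N, with the tail lifted level. While pushed, the gap to the flange measured about 3 mm, which is what "home" should give.
- **Arms:** I closed the left one first, then the right, each pressed to its stop with about 15 N. A final squeeze across both read 63 mm, which matches flat. The last pictures show both lying along the coupling's sides.
- **Bystanders:** Both vials matched their starting positions in the top view. The cup's image match was weaker (0.65), though it showed no shift, and an overhead picture taken about 4 s earlier shows it where it started.
- **Check that disagreed:** When let go, the coupling sags in the bore clearance. The tail drops roughly 6 mm (about 3–4°), and the gap at the top then reads about 5 mm instead of 3. Most of that looks like the tilt, but I can't rule out it sitting about 1 mm back. Lifting it level with the arms closed did not stop it sagging again.

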